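# Case the finished rings and scan them in

## Task

Put every ring post on the bench away in the wooden case: stand it in the open bay at one end of the channel, then slide it under the two metal lips towards the far end, so that its whole foot is under them. Then lower the case's lid shut without letting it slam, take the hand scanner and hold it level and still for about two seconds a few centimetres above the middle of the barcode label on the lid, its wide window lined up with the label's long side, and lay the scanner flat back on the middle of its mat. Do not disturb the brush, bottle or loupe.

Things in the scene. Friction and masses are not known exactly. Their poses are not given: they have to be found in the camera images.
- case: fixed open plywood case, 150 (x) x 270 (y) x 85 mm high, walls and floor 8 mm. Origin: centre of its underside, x away from the robot to the hinge side. A channel 40 mm wide runs inside along y on the centre line (case x = 0), from y = -127 to +127 mm (the inner walls); its floor is 8 mm and its black sides' tops 21 mm above the bench
- bay (a point): centre of the channel's open bay, on the channel floor (case y = +95 mm). The bay spans case y = +63 to +127 mm and is 40 mm wide; posts' feet go in here from above. Axes as the case's
- lips (a point): middle of the covered length of channel, on its floor (case y = -32 mm). From case y = -127 mm (closed end) to +63 mm (bay) two aluminium lips overhang the channel, undersides 21 mm and tops 25 mm above the bench, with a gap 18 mm wide between them along the centre line for the posts' necks. Axes as the case's
- lid (a joint): hinge of the case's lid: rad, 0 closed flat on the case, about 1.6 to 1.85 when open (standing up, leaning slightly back); stiff, the lid stays where it is left. Closing takes about 3 N at the lid's free edge
- lid_hinge (a point): middle of the hinge axis, on the case's far upper edge (85 mm above the bench); axis along y. Turns with the lid, a plywood panel 150 x 270 x 8 mm that reaches from here along the point's -x, inner face at z = 0, outer face at z = 8 mm; a steel tab 50 mm wide, 6 mm thick projects 15 mm from the middle of the free edge
- label (a point): centre of the barcode label, 46 x 90 mm, stuck on the outside of the lid; faces up once the lid is closed. Turns with the lid: z out of the label, y along its long side (along the row of bars), x along its short side
- scanner: hand scanner lying on its mat: grey handle 30 mm wide (y), along x from -75 to +40 mm, from 10 to 40 mm above the underside; black head 30 (x) x 66 (y) x 42 mm high around x = +55 mm, its reading window on the head's underside, looking down along -z. 180 g. Origin: at the level of the underside, beneath the handle; x towards the head, z up
- scanner_eye (a point): centre of the scanner's reading window, on the underside of its head, 55 mm along x from the scanner's origin; window 56 mm long along the scanner's y; looks along -z
- mat: fixed black rubber mat for the scanner, 200 (x) x 100 (y) x 3 mm. Origin: centre of its underside; the scanner lies on its top, 3 mm up
- post_a: ring post (two to four present, all alike) standing up: steel foot disc 34 mm diameter, 10 mm thick; neck 12 mm diameter up to 28 mm; then a wooden finger tapering from 18 mm to 15 mm diameter at 66 mm up, rounded top at 70 mm; a thin brass ring is fixed on it 34 to 38 mm up. 110 g, bottom-heavy. Origin: centre of the foot's underside, z up the post
- post_b: ring post (two to four present, all alike) standing up: steel foot disc 34 mm diameter, 10 mm thick; neck 12 mm diameter up to 28 mm; then a wooden finger tapering from 18 mm to 15 mm diameter at 66 mm up, rounded top at 70 mm; a thin brass ring is fixed on it 34 to 38 mm up. 110 g, bottom-heavy. Origin: centre of the foot's underside, z up the post
- post_c: ring post (two to four present, all alike) standing up: steel foot disc 34 mm diameter, 10 mm thick; neck 12 mm diameter up to 28 mm; then a wooden finger tapering from 18 mm to 15 mm diameter at 66 mm up, rounded top at 70 mm; a thin brass ring is fixed on it 34 to 38 mm up. 110 g, bottom-heavy. Origin: centre of the foot's underside, z up the post
- post_d: ring post (two to four present, all alike) standing up: steel foot disc 34 mm diameter, 10 mm thick; neck 12 mm diameter up to 28 mm; then a wooden finger tapering from 18 mm to 15 mm diameter at 66 mm up, rounded top at 70 mm; a thin brass ring is fixed on it 34 to 38 mm up. 110 g, bottom-heavy. Origin: centre of the foot's underside, z up the post
- brush: bystander: dark bench brush with round head standing up, 44 mm diameter, 100 mm high. Origin: centre of its foot
- bottle: bystander: white bottle, 48 mm diameter, 100 mm high. Origin: centre of its underside
- loupe: bystander: black loupe, 32 mm diameter, 32 mm high. Origin: centre of its underside
There are look-alikes about, which are no part of the job. What is shaped like the post_b but orange, red or turquoise is not meant.

How it is judged (in metres and radians):
On the way, in this order (a step that is already met when the one before it is completed fails the run):
1. every post present stands in the channel with its foot under the lips, the lid still open (y of post_a in the frame of case between -0.135 and 0.05 m and x of post_a in the frame of case between -0.015 and 0.015 m and z of post_a in the frame of case between 0 and 0.014 m and angle between each of post_a, post_b, post_c, post_d's own z axis and vertical below 0.2 rad and y of post_b in the frame of case between -0.135 and 0.05 m and x of post_b in the frame of case between -0.015 and 0.015 m and z of post_b in the frame of case between 0 and 0.014 m and y of post_c in the frame of case between -0.135 and 0.05 m and x of post_c in the frame of case between -0.015 and 0.015 m and z of post_c in the frame of case between 0 and 0.014 m and y of post_d in the frame of case between -0.135 and 0.05 m and x of post_d in the frame of case between -0.015 and 0.015 m and z of post_d in the frame of case between 0 and 0.014 m and value of joint lid above 0.6 rad), for 0.3 s.
2. the lid is closed over the posts (y of post_a in the frame of case between -0.135 and 0.05 m and x of post_a in the frame of case between -0.015 and 0.015 m and z of post_a in the frame of case between 0 and 0.014 m and angle between each of post_a, post_b, post_c, post_d's own z axis and vertical below 0.2 rad and y of post_b in the frame of case between -0.135 and 0.05 m and x of post_b in the frame of case between -0.015 and 0.015 m and z of post_b in the frame of case between 0 and 0.014 m and y of post_c in the frame of case between -0.135 and 0.05 m and x of post_c in the frame of case between -0.015 and 0.015 m and z of post_c in the frame of case between 0 and 0.014 m and y of post_d in the frame of case between -0.135 and 0.05 m and x of post_d in the frame of case between -0.015 and 0.015 m and z of post_d in the frame of case between 0 and 0.014 m and value of joint lid below 0.05 rad), for 0.3 s.
3. the scanner is held level and still for 1.5 s with its window 15 to 90 mm above the label, within 15 mm of its middle both ways, window along the label within 15 degrees, lid closed (value of joint lid below 0.05 rad and x of scanner_eye in the frame of label between -0.015 and 0.015 m and y of scanner_eye in the frame of label between -0.015 and 0.015 m and z of scanner_eye in the frame of label between 0.015 and 0.09 m and angle between the y axis of scanner and the y axis of label, either way round below 0.26 rad and angle between scanner's own z axis and vertical below 0.26 rad and linear speed of scanner below 0.03 m/s), for 1.5 s.
At the end, for the whole second after the job is handed in: Every post present stands upright (within 0.2 rad) on the channel's floor with its foot under the lips (foot's rim at most 4 mm out into the bay); the lid is closed (below 0.05 rad); the scanner lies flat and at rest on its mat, its origin within 40 mm of the mat's centre (all of step 2 and horizontal distance between scanner and mat below 0.04 m and z of scanner in the frame of mat below 0.01 m and angle between scanner's own z axis and vertical below 0.1 rad and linear speed of scanner below 0.02 m/s); the robot touches nothing.
It fails at once if the brush is moved more than 20 mm (distance of brush from where it was at the start of the episode above 0.02 m).
It fails at once if the bottle is moved more than 20 mm (distance of bottle from where it was at the start of the episode above 0.02 m).
It fails at once if the loupe is moved more than 20 mm (distance of loupe from where it was at the start of the episode above 0.02 m).
It fails at once if the lid slams (closes faster than 1.5 rad/s) (velocity of joint lid below -1.5 rad/s).
Of post_a, post_b, post_c, post_d only 2 to 4 are there at a start; the rules pass over those that are not, and their reading is None.
At some moment in a run one of post_a, post_b, post_c, post_d, scanner may be knocked a few centimetres aside while the robot is not near it.
It also fails if it takes over 210 s, if anything falls off the work surface, if the arm or the gripper's body presses on something with over 40 N, if the wrist force passes 120 N, or if a joint passes its speed limit or range.

## Robot

A 6-joint arm with a two-finger parallel gripper is mounted at the origin on the work surface. World frame = base frame: x ahead of the robot, y to its left, z up, the work surface at z = 0. Lengths are in mm, angles in degrees, forces in N, time in s.
With the tool pointing down it reaches from about 350 to 875 mm from the base axis. Payload 15.5 kg.
Tool frame: the origin (TCP) lies at the very end of the fingers, on their centre line; the grasp point (between the pads) lies 19 mm behind it; z points along the fingers, y is the line along which they close (so a half turn about z gives the same grasp; the last joint's range is limited). The gripper opens to 85 mm and grips with 20 to 120 N. Pads are 22 mm wide; open, the fingers measure 114 mm over their backs; the gripper's body (76 mm by 85 mm) begins 54 mm behind the grasp point. The pads swing forward as they close: fully open they stand 13 mm farther back than shut.
Start: joints at [-5.472, 28.281, 77.091, -0, 74.628, -5.472], TCP at [625.001, 0.003, 231.277] pointing down, gripper open.
Joint ranges: [-166.48, 166.48], [-47.26, 123.95], [12.59, 153.08], [-70.14, 250.14], [6.76, 159.57], [-176.63, 176.63]. Speed limits (degrees/s): [108.29, 108.29, 147.25, 172.46, 172.46, 172.46].

## Interface

Orientations are given as [roll, pitch, yaw] about the fixed x, y, z axes, in that order (R = Rz(yaw) Ry(pitch) Rx(roll)).
In Python, from cell import monitor, eyes, arm, spotter gives the robot as it stands.
- The arm moves only by the tool send_rows, never from a script. Its arguments are lists of equal length, an entry for each row: "delta_rot": the turn, a rotation vector about the tool's x, y, z scaled (see below), a list of three; "linear": the shift along the tool's x, y, z scaled (see below), a list of three; "fingers": the opening, from 0 (shut) to 1 (fully open). In form: {"delta_rot": [[rx, ry, rz], ...], "linear": [[tx, ty, tz], ...], "fingers": [fingers, ...]}. A call has exactly 5 rows; each row shifts and turns the commanded pose from where the row before left it, along the tool's axes as they then stand; what a row does not reach is not made up. The controller multiplies each number of a shift by 400 mm and each number of a turn by 60 degrees. A row lasts 1/12 s, in which the tool goes at most 41.7 mm and 7.16 degrees, less where a joint would pass 70% of its speed; a pose out of reach is approached as far as the arm can. A call with a number of a shift or a turn outside -1 to 1 is refused whole. A call with a gripper value outside its range is refused whole. The fingers move at their own pace and stop on an object; "squeeze" is the grip in N (left out, the last holds). Time passes only in rows, so rows that do not move let the fingers close, or fill a call up. It gives the time, the measured TCP pose, the force, the opening and the grip force at its end, in the units of the state.
- monitor.get_obs(): the state, without advancing time (a new reading comes with each control period).
- eyes.camera(name): name is "scene" or "side" or "wrist"; returns (picture, depth): 480x640x3 uint8, red, green, blue; 480x640 float32, mm along the optical axis (not along the pixel's ray), 0 where there is no reading.
- eyes.camera_info(name): a dict with "vfov" (degrees; the focal length in pixels is half the picture's height over the tangent of half this angle, whatever the lens; pixels are square), "cx", "cy" (the principal point, pixels), "eye" and "attitude" of the camera in the world; the wrist camera has in their place "mount" (4x4, takes a point from camera to tool coordinates, whose origin is the TCP and whose axes are the flange's). Camera axes: x right, y down, z forward; pixel columns grow to the right and rows downward; lengths in mm; the calibration is good to about 2 mm. A picture is of the moment at which its call begins: read the wrist's pose just before it. camera_info takes no time and is no camera call.
- arm.finish_job(): hands the job in; it is judged then, once.
Trained networks look in the newest picture that a camera, given by its name, has taken for a name from the list of things; names that differ only in an ending like _2 or _b are one class to them, and where a whole thing is asked for, a point or a joint stands for the part that bears it (a point fixed in the world has none). Each returns a list of dicts, best first, with "score" (0 to 1); they miss things now and then, are a little off and sometimes report something else, mostly with a low value. They report only what shows in the picture. A call takes as long as a camera call. They do not tell look-alikes from the thing itself.
- spotter.boxes_of(camera, label): "centre" ([x, y, z] in mm, in world coordinates, good to about 4 mm: the middle of the surface that is visible of it).
- spotter.outline_of(camera, label): "region" (480x640 bool, what is visible of it).
- spotter.tip_of(camera, label): "centre" ([x, y, z] in mm, in world coordinates, good to about 4 mm: a listed point, or the origin of a listed thing).
The state is a dict: "clock": time; "qpos": joint angles; "joint_velocities": joint speeds; "effort": joint torques, N m; "eef_pos": TCP position; "ee_rot": TCP orientation; "contact_force": force on the tool from outside, world axes, zero at the start; "wrist_torque": the same for the moment, N m; "grip_width": finger opening in mm; "finger_force": force on a finger pad.
Only numpy, scipy, OpenCV 4.12 (cv2) and the standard library are available. Lean on these libraries where they do the work, as an engineer would, in place of code of your own. Each camera call takes 0.05 s, during which the arm holds its last target. There are 200 camera calls.

## Working session

There is one attempt and no reset: what is moved stays moved. The work goes in short steps, Python scripts to look and compute and a tool call to move; the robot and the scene stay as the last step left them, time stands still between calls to the robot, and variables do not carry over. Pictures are saved under pics/ and viewed, at most 14 in all, crops included, and the job is handed in when it is done.

Besides the shell and the picture viewer there is one more tool, called after "Call:" as name(argument=value, ...) on one line, values as JSON. send_rows: Moves the arm, as the interface text tells. Shifts and turns lie within -1 to 1; 1 stands for 400 mm of shift or 60 degrees of turn. Its arguments: {"type":"object","properties":{"delta_rot":{"type":"array","items":{"type":"array","items":{"type":"number"}}},"linear":{"type":"array","items":{"type":"array","items":{"type":"number"}}},"fingers":{"type":"array","items":{"type":"number"}},"squeeze":{"type":"number"}},"required":["delta_rot","linear","fingers"]}

```bash
ls; mkdir -p pics; python3 - <<'E'
from cell import monitor, eyes, arm, spotter
import cv2
print(monitor.get_obs())
ims=[]
for c in ["scene","side","wrist"]:
    p,d=eyes.camera(c); print(c,eyes.camera_info(c))
    cv2.imwrite(f"pics/{c}0.png",p[:,:,::-1])
    for l in ["case","bay","lips","lid_hinge","label","scanner","scanner_eye","mat","post_a","brush","bottle","loupe"]:
        r=spotter.tip_of(c,l)
        print(c,l,[([round(float(v)) for v in x["centre"]],round(float(x["score"]),2)) for x in r])
E
```

```text
pics
{'clock': 0.0, 'qpos': array([-5.47047564e+00,  2.83171629e+01,  7.71285562e+01, -2.19368697e-03,
        7.46275557e+01, -5.46971671e+00]), 'joint_velocities': array([ 0.0155948 ,  0.04368379, -0.01463249, -0.12249671,  0.09002662,
       -0.03751925]), 'effort': array([-2.68344644e-03, -8.82162237e+01, -3.83866239e+01, -4.40739132e-04,
        1.02696815e-02,  1.38197843e-04]), 'eef_pos': array([6.24630093e+02, 4.00591118e-02, 2.30667096e+02]), 'ee_rot': array([-1.79926857e+02, -4.87969679e-03,  8.99998208e+01]), 'contact_force': array([-0.22803287, -0.09557944, -0.24078577]), 'wrist_torque': array([ 0.05820335, -0.01343691, -0.02456402]), 'finger_force': 0.0, 'grip_width': 85.7401812332653}
scene {'vfov': 47.278625954449794, 'cx': 325.5767567273468, 'cy': 242.7719355646717, 'eye': array([1063.17818075,  796.22170914,  866.49317136]), 'attitude': array([-1.29310500e+02, -1.30214748e-01,  1.47556732e+02])}
scene case [([526, -4, -2], 0.87), ([434, 280, 0], 0.73)]
scene bay [([526, -1, -1], 0.65), ([540, 95, 9], 0.61)]
scene lips [([522, -34, 5], 0.85)]
scene lid_hinge [([596, -
[... 1471 characters left out ...]
, 'cx': 319.3608182273569, 'cy': 237.59581220762635, 'mount': array([[-2.61429172e-04, -9.47214963e-01, -3.20599042e-01,
         8.21571057e+01],
       [ 9.99999941e-01, -1.75871393e-04, -2.95824782e-04,
        -5.04677375e-01],
       [ 2.23825460e-04, -3.20599100e-01,  9.47214953e-01,
        -1.42349824e+02],
       [ 0.00000000e+00,  0.00000000e+00,  0.00000000e+00,
         1.00000000e+00]])}
wrist case [([529, -1, -2], 0.78)]
wrist bay [([540, 92, 7], 0.85)]
wrist lips []
wrist lid_hinge [([604, -13, 87], 0.86)]
wrist label [([619, -15, 152], 0.77)]
wrist scanner []
wrist scanner_eye []
wrist mat []
wrist post_a []
wrist brush [([718, -319, -2], 0.59)]
wrist bottle []
wrist loupe []
```

View pics/scene0.png

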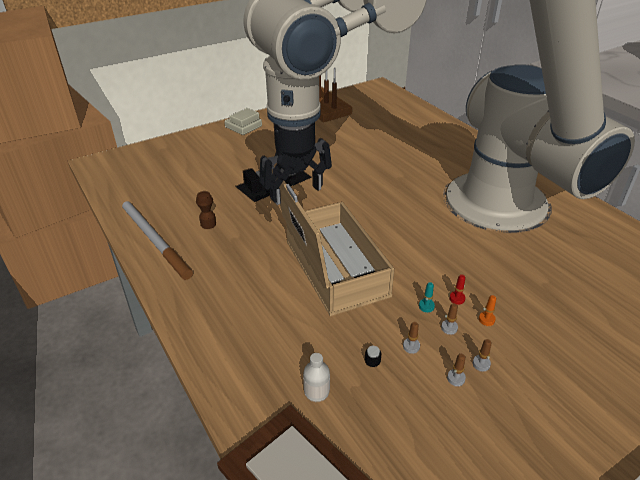

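View pics/side0.png

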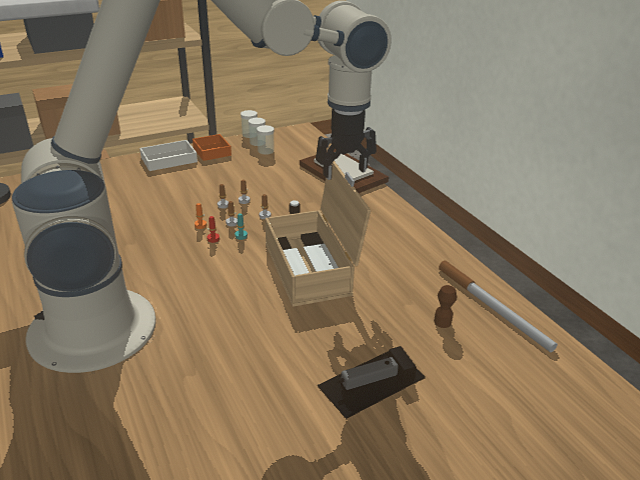

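The scene view shows four wooden posts at about (412,337), (451,318), (457,369) and (483,355). The look-alikes are turquoise (428,296), red (460,290) and orange (489,310). In the side view the case is at (315,250) with its lid open, and the scanner is on its mat at (370,375).

Next I'll measure the case from the wrist depth image and check the colours of the posts.

```bash
cat > h.py <<'E'
from cell import monitor, eyes, arm, spotter
import numpy as np, cv2
from scipy.spatial.transform import Rotation as Ro
def grab(c):
    o=monitor.get_obs(); p,d=eyes.camera(c); i=eyes.camera_info(c)
    f=240/np.tan(np.radians(i["vfov"]/2))
    if "mount" in i:
        T=np.eye(4); T[:3,:3]=Ro.from_euler("xyz",o["ee_rot"],degrees=True).as_matrix(); T[:3,3]=o["eef_pos"]
        M=T@i["mount"]
    else:
        M=np.eye(4); M[:3,:3]=Ro.from_euler("xyz",i["attitude"],degrees=True).as_matrix(); M[:3,3]=i["eye"]
    return dict(p=p,d=d,M=M,f=f,cx=i["cx"],cy=i["cy"])
def cloud(g):
    v,u=np.mgrid[:480,:640]; d=g["d"]
    X=np.stack([(u-g["cx"])/g["f"]*d,(v-g["cy"])/g["f"]*d,d],-1)
    W=X@g["M"][:3,:3].T+g["M"][:3,3]; W[d<=0]=np.nan
    return W
def proj(g,P):
    q=(np.asarray(P,float)-g["M"][:3,3])@g["M"][:3,:3]
    return q[...,:2]/q[...,2:]*g["f"]+[g["cx"],g["cy"]]
def st():
    o=monitor.get_obs(); print("t",round(o["clock"],2),"pos",o["eef_pos"].round(1),"rot",o["ee_rot"].round(1),"w",round(o["grip_width"],1),"F",o["contact_force"].round(1),"q",o["qpos"].round(0))
def posts(c):
    """wooden finger/post blobs with colour, from spotter outlines + depth"""
    g=grab(c); W=cloud(g); out=[]
    for r in spotter.outline_of(c,"post_a"):
        m=r["region"]; 
        if m.sum()<30: continue
        P=W[m]; col=g["p"][m].astype(float); ok=(P[:,2]>40)&(P[:,2]<90)
        if ok.sum()<10: continue
        out.append((np.nanmedian(P[ok],0).round(1),np.nanmax(P[:,2]).round(0),np.median(col[ok],0),round(r["score"],2)))
    return g,W,out
E
python3 - <<'E'
from h import *
g=grab("wrist"); W=cloud(g); np.save("w0.npy",W)
x,y,z=W[...,0],W[...,1],W[...,2]
box=(x>420)&(x<640)&(abs(y)<180)
h,e=np.histogram(z[box&(z<260)],bins=np.arange(-5,100,2)); print([(int(a),int(b)) for a,b in zip(e,h) if b>150])
for n,lo,hi in [("lips",22,29),("wall",80,91)]:
    m=(box&(z>lo)&(z<hi)).astype(np.uint8); P=np.c_[x[m>0],y[m>0]].astype(np.float32)
    print(n,len(P),np.median(z[m>0]),cv2.minAreaRect(P))
    cv2.imwrite(f"pics/m_{n}.png",m*255)
for l in ["lid_hinge","label"]:
    for c in ["wrist"]:
        print(l,spotter.outline_of(c,l)[:1] and [np.nanmedian(W[r["region"]],0) for r in spotter.outline_of(c,l)[:1]])
for c in ["scene","side"]:
    print(c,*posts(c)[2],sep="\n")
E
```

```text
[(-3, 635), (-1, 2381), (1, 176), (5, 1250), (7, 6540), (9, 570), (17, 211), (19, 6543), (21, 4149), (23, 16081), (25, 12429), (27, 592), (29, 523), (31, 542), (33, 541), (35, 546), (37, 553), (39, 568), (41, 550), (43, 603), (45, 561), (47, 587), (49, 610), (51, 611), (53, 596), (55, 647), (57, 615), (59, 662), (61, 656), (63, 659), (65, 678), (67, 685), (69, 716), (71, 721), (73, 729), (75, 733), (77, 773), (79, 820), (81, 1744), (83, 7579), (85, 3025), (87, 320)]
lips 29924 24.872234059903576 ((522.965087890625, -1.79583740234375), (256.28302001953125, 131.68246459960938), 80.56968688964844)
wall 13216 84.36026479758732 ((525.5653686523438, -1.554656982421875), (270.3796081542969, 150.91392517089844), 80.5152816772461)
lid_hinge []
label [array([625.74527318,  32.94613613, 211.99627498])]
scene
(array([433.5, 286. ,  58.2]), np.float64(76.0), array([100. ,  63.5,  36. ]), 0.87)
(array([531.9, 282.8,  57.4]), np.float64(74.0), array([98.5, 62. , 35. ]), 0.85)
(array([510.1, 389. ,  59.3]), np.float64(76.0), array([98., 62., 34.]), 0.8)
(array([350.9, 310.6,  55.7]), np.float64(75.0
[... 319 characters left out ...]
 np.float64(72.0), array([120.,  49.,  38.]), 0.77)
(array([526.1, 273.4,  55.4]), np.float64(81.0), array([96., 70., 46.]), 0.69)
(array([527.7, -43.8,  67.7]), np.float64(250.0), array([132., 113.,  85.]), 0.67)
(array([504.9, 379.7,  52.9]), np.float64(68.0), array([96., 70., 47.]), 0.64)
(array([439.4, 380.3,  55.8]), np.float64(70.0), array([93., 68., 45.]), 0.58)
(array([ 505.8, -411.1,   42.4]), np.float64(48.0), array([69., 66., 62.]), 0.57)
(array([427.7, 275.1,  56.3]), np.float64(71.0), array([93., 68., 45.]), 0.49)
(array([427.4, 204. ,  54.4]), np.float64(70.0), array([ 60. , 100.5,  92. ]), 0.49)
(array([589.4, -83.4,  86.9]), np.float64(248.0), array([114.,  97.,  73.]), 0.35)
```

View pics/wrist0.png

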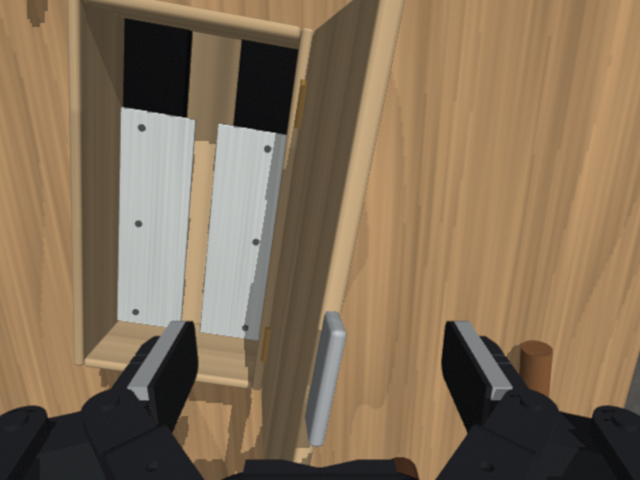

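Call:
send_rows(delta_rot=[[0,0,0],[0,0,0],[0,0,0],[0,0,0],[0,0,0]], linear=[[0.05,-0.02,-0.02],[0.085,-0.035,-0.02],[0.085,-0.035,-0.02],[0.085,-0.035,-0.02],[0.085,-0.035,-0.02]], fingers=[0.55,0.55,0.55,0.55,0.55])

```text
clock: 2.77
eef_pos: [560.1, 157.3, 271.7]
ee_rot: [180.0, -0.0, 90.0]
contact_force: [0.3, -0.2, -0.7]
grip_width: 47.4
finger_force: 0.0
```

Call:
send_rows(delta_rot=[[0,0,0],[0,0,0],[0,0,0],[0,0,0],[0,0,0]], linear=[[0.085,-0.035,0],[0.085,-0.035,0],[0.085,-0.035,0],[0.085,-0.035,0],[0.07,-0.03,0]], fingers=[0.55,0.55,0.55,0.55,0.55])

```text
clock: 3.18
eef_pos: [491.8, 322.1, 271.4]
ee_rot: [180.0, -0.0, 90.0]
contact_force: [0.5, 0.1, 0.1]
grip_width: 47.1
finger_force: 0.0
```

The wrist view shows the case with its bay at the top, the lip gap at about column 200, and the lid's tab at (325,380). The case centre comes out near (525.6, -1.6) with yaw -9.5°. I'll now measure the posts from the wrist camera and refine the channel's centre line.

```bash
python3 - <<'E'
from h import *
W=np.load("w0.npy"); a=np.radians(-9.48); R=np.array([[np.cos(a),-np.sin(a)],[np.sin(a),np.cos(a)]])
C=(W[...,:2]-[525.6,-1.6])@R; z=W[...,2]
for y0 in range(-120,130,20):
    m=(abs(C[...,1]-y0)<8)&(abs(C[...,0])<66)
    f=m&(z<14)&(z>3); xs=C[...,0][f]; l=m&(z>17)&(z<29)&(abs(C[...,0])<40)
    xl=C[...,0][l]
    if len(xs)>5: print(y0,"floor",np.percentile(xs,[2,98]).round(1),"sides inner",xl[xl<0].max().round(1) if (xl<0).any() else None, xl[xl>0].min().round(1) if (xl>0).any() else None,np.median(z[f]).round(1))
# lid angle: points behind
b=(C[...,0]>60)&(abs(C[...,1])<120)&(z>95)&(z<235)
p=np.polyfit(z[b],C[...,0][b],1); print("lid face slope",p,"at85",np.polyval(p,85),"at235",np.polyval(p,235))
g,Wp,o=posts("wrist"); st()
print(*o,sep="\n")
for r in spotter.tip_of("wrist","post_a"): print(np.round(r["centre"]),round(r["score"],2))
# tops
hsv=cv2.cvtColor(g["p"],cv2.COLOR_RGB2HSV)
m=((Wp[...,2]>40)&(Wp[...,2]<78)&(Wp[...,0]<600)&(Wp[...,1]>180)).astype(np.uint8)
n,lab,s,c=cv2.connectedComponentsWithStats(m)
for k in range(1,n):
    if s[k,4]<60: continue
    P=Wp[lab==k]; t=P[P[:,2]>np.nanmax(P[:,2])-5]; print(s[k],t.mean(0).round(1),np.median(g["p"][lab==k],0))
cv2.imwrite("pics/wr1.png",g["p"][:,:,::-1])
E
```

```text
-120 floor [-12.6   4.9] sides inner -9.2 2.4 8.0
-100 floor [-12.7   4.8] sides inner -9.2 8.6 8.0
-80 floor [-12.8   4.7] sides inner -9.2 8.7 7.8
-60 floor [-12.8   4.7] sides inner -9.1 8.4 8.0
-40 floor [-12.6   4.9] sides inner -9.2 8.6 7.9
-20 floor [-12.9   4.8] sides inner -9.1 8.7 7.9
0 floor [-12.7   4.8] sides inner -9.1 8.5 7.8
20 floor [-12.9   4.8] sides inner -9.2 8.5 7.8
40 floor [-12.7   4.9] sides inner -9.1 8.5 7.8
60 floor [-20.4  15.7] sides inner -9.1 8.5 7.8
80 floor [-20.5  16.4] sides inner -20.0 19.6 7.8
100 floor [-20.5  16.4] sides inner -19.8 19.4 7.7
120 floor [-20.5  16.4] sides inner -1.0 0.2 7.8
lid face slope [ 0.17261029 58.2724658 ] at85 72.94434034122627 at235 98.83588364161818
t 3.28 pos [491.1 323.7 271.3] rot [-1.80e+02 -1.00e-01  9.02e+01] w 46.8 F [ 0.8 -0.6  0.2] q [28. 23. 79.  0. 77. 27.]
(array([350.3, 310. ,  64.4]), np.float64(72.0), array([175.,  91.,  40.]), 0.78)
(array([433.8, 215. ,  51.9]), np.float64(71.0), array([ 38. , 113.5, 112. ]), 0.7)
(array([442.7, 387. ,  67.7]), np.float64(72.0), array([107.,  74.,  46.]), 0.69)
(array
[... 279 characters left out ...]
64(72.0), array([107.,  73.,  46.]), 0.58)
(array([505.5, 386.4,  68.4]), np.float64(72.0), array([112.,  77.,  49.]), 0.56)
[355. 229.   0.] 0.93
[508. 384.  -0.] 0.88
[429. 279.  -2.] 0.84
[440. 387.   4.] 0.71
[532. 280.   1.] 0.67
[429. 207.  -3.] 0.65
[347. 306.   1.] 0.56
[245 105  25  22 408] [440.9 386.5  69. ] [107.  74.  46.]
[327 106  22  22 359] [506.  385.6  69.1] [112.  77.  49.]
[138 197  30  26 518] [347.2 308.1  69.4] [175.   91.5  40. ]
[239 224  23  27 431] [429.8 283.2  69.3] [107.  73.  46.]
[351 228  21  27 415] [527.8 279.9  69.2] [111.  76.  48.]
[161 280  27  28 480] [357.1 228.7  69.1] [145.5  32.   30. ]
[247 297  18  28 228] [434.7 210.1  68. ] [ 38.  113.  111.5]
```

View pics/wr1.png

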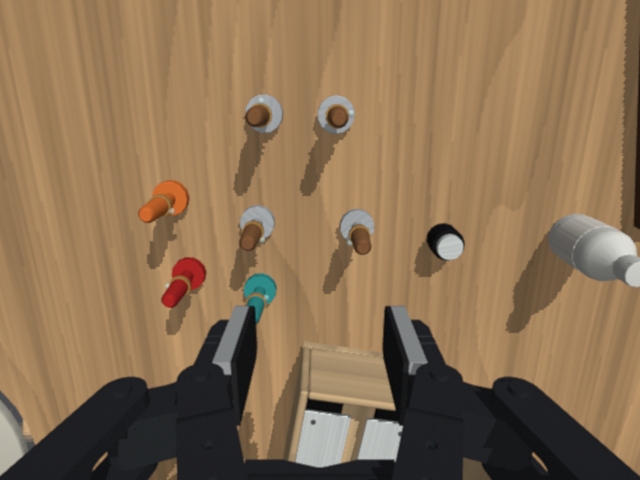

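The wrist view shows the wooden posts at (264,115), (337,115), (255,225) and (358,232). The coloured look-alikes are at the left, the loupe at (447,240), and the heights agree. I'll align the tool with the case and settle over post D.

Call:
send_rows(delta_rot=[[0,0,0.079],[0,0,0.079],[0,0,0],[0,0,0],[0,0,0]], linear=[[0,0,0],[0,0,0],[-0.044,0.052,0.05],[-0.043,0.051,0.05],[0,0,0.05]], fingers=[0.55,0.55,0.55,0.55,0.55], squeeze=40)

```text
clock: 3.75
eef_pos: [531.0, 275.2, 210.8]
ee_rot: [179.9, 0.0, 80.4]
contact_force: [-0.2, 0.7, 0.6]
grip_width: 46.9
finger_force: 0.0
```

Call:
send_rows(delta_rot=[[0,0,0],[0,0,0],[0,0,0],[0,0,0],[0,0,0]], linear=[[0,0,0.05],[0,0,0.05],[0,0,0],[0,0,0],[0,0,0]], fingers=[0.55,0.55,0.55,0.55,0.55])

```text
clock: 4.17
eef_pos: [528.6, 278.7, 172.4]
ee_rot: [179.9, -0.0, 80.5]
contact_force: [-0.1, 0.2, 0.5]
grip_width: 47.1
finger_force: 0.0
```

Call:
send_rows(delta_rot=[[0,0,0],[0,0,0],[0,0,0],[0,0,0],[0,0,0]], linear=[[0,0,0.08],[0,0,0.08],[0,0,0.08],[0,0,0.065],[0,0,0.04]], fingers=[0.55,0.55,0.55,0.55,0.55])

```text
clock: 4.58
eef_pos: [527.9, 278.8, 32.2]
ee_rot: [-180.0, 0.0, 80.5]
contact_force: [-0.3, -0.4, 0.3]
grip_width: 47.0
finger_force: 0.0
```

Call:
send_rows(delta_rot=[[0,0,0],[0,0,0],[0,0,0],[0,0,0],[0,0,0]], linear=[[0,0,0],[0,0,0],[0,0,0],[0,0,0],[0,0,0]], fingers=[0.55,0.0,0.0,0.0,0.0])

```text
clock: 5.0
eef_pos: [528.9, 279.4, 35.4]
ee_rot: [179.9, -0.1, 80.5]
contact_force: [-1.7, -0.2, 7.3]
grip_width: 15.1
finger_force: 39.0
```

Call:
send_rows(delta_rot=[[0,0,0],[0,0,0],[0,0,0],[0,0,0],[0,0,0]], linear=[[0,0,0],[0,0,0],[0,0,-0.04],[0,0,0],[0,0,0]], fingers=[0.0,0.0,0.0,0.0,0.0])

```text
clock: 5.42
eef_pos: [529.0, 279.3, 50.9]
ee_rot: [179.8, -0.1, 80.5]
contact_force: [-0.7, -0.4, -1.3]
grip_width: 15.1
finger_force: 39.7
```

Call:
send_rows(delta_rot=[[0,0,0],[0,0,0],[0,0,0],[0,0,0],[0,0,0]], linear=[[0,0,-0.06],[0,0,-0.08],[0,0,-0.08],[0,0,-0.03],[-0.06,0.015,0]], fingers=[0.0,0.0,0.0,0.0,0.0])

```text
clock: 5.83
eef_pos: [531.6, 257.4, 152.8]
ee_rot: [179.7, -0.2, 80.7]
contact_force: [0.7, 0.8, -1.4]
grip_width: 15.0
finger_force: 39.6
```

Call:
send_rows(delta_rot=[[0,0,0],[0,0,0],[0,0,0],[0,0,0],[0,0,0]], linear=[[-0.09,0.02,0],[-0.09,0.02,0],[-0.09,0.02,0],[-0.08,0.02,0],[-0.047,0.012,0]], fingers=[0.0,0.0,0.0,0.0,0.0])

```text
clock: 6.25
eef_pos: [540.0, 88.6, 149.3]
ee_rot: [180.0, 0.0, 80.4]
contact_force: [2.0, -0.0, -0.8]
grip_width: 15.1
finger_force: 39.7
```

Call:
send_rows(delta_rot=[[0,0,0],[0,0,0],[0,0,0],[0,0,0],[0,0,0]], linear=[[0,0,0],[0,0,0],[0,0,0],[0,0,0],[0,0,0]], fingers=[0.0,0.0,0.0,0.0,0.0])

```text
clock: 6.67
eef_pos: [539.9, 92.5, 149.2]
ee_rot: [-180.0, -0.0, 80.6]
contact_force: [-0.5, -0.6, -1.5]
grip_width: 14.9
finger_force: 39.6
```

```bash
cat >> h.py <<'E'
A=np.radians(-9.48); RC=np.array([[np.cos(A),-np.sin(A)],[np.sin(A),np.cos(A)]]); C0=np.array([525.35,-1.55])
def case(P): return (np.asarray(P)[...,:2]-C0)@RC
def world(c): return C0+RC@np.asarray(c,float)
E
python3 - <<'E'
from h import *
st(); o=monitor.get_obs(); print("case xy",case(o["eef_pos"]))
g=grab("wrist"); W=cloud(g); c=case(W); z=W[...,2]
m=(abs(c[...,1]-o_y)<60 if (o_y:=case(o["eef_pos"])[1]) is not None else 0)&(abs(c[...,0])<30)&(z>100)&(z<190)
for lo in range(100,190,10):
    k=m&(z>=lo)&(z<lo+10)
    if k.sum()>20: print(lo,k.sum(),np.nanmean(c[k],0).round(1),np.ptp(c[k],0).round(1))
for lab,lo,hi in [("side",17,29),]:
    for y0 in (-60,-20,20,50,80):
        l=(abs(c[...,1]-y0)<8)&(z>17)&(z<29)&(abs(c[...,0])<40); xl=c[...,0][l]
        if len(xl): print(y0,xl[xl<0].max().round(1) if (xl<0).any() else 0,xl[xl>0].min().round(1) if (xl>0).any() else 0)
cv2.imwrite("pics/wr2.png",g["p"][:,:,::-1])
E
```

```text
t 6.67 pos [539.9  92.5 149.2] rot [-180.    -0.    80.6] w 14.9 F [-0.5 -0.6 -1.5] q [ 3. 28. 94.  0. 59. 13.]
case xy [-1.12098214 95.16544793]
110 303 [ -1.8 108.4] [32.3 14.5]
120 2639 [ -1.7 101.4] [33.8 21.6]
130 136 [-1.8 99.8] [11.2  4.5]
140 269 [ -1.6 103.1] [15.2  6. ]
150 1393 [ -1.6 103. ] [41.2  8.6]
160 1951 [ -1.5 102.9] [42.4 10.1]
170 2563 [ -1.6 102.2] [42.6 23.1]
180 3471 [-1.6 98.7] [47.7 24.3]
-60 -9.4 8.9
-20 -17.3 0
20 0 39.0
50 -26.3 23.3
80 -20.2 19.7
```

View pics/wr2.png

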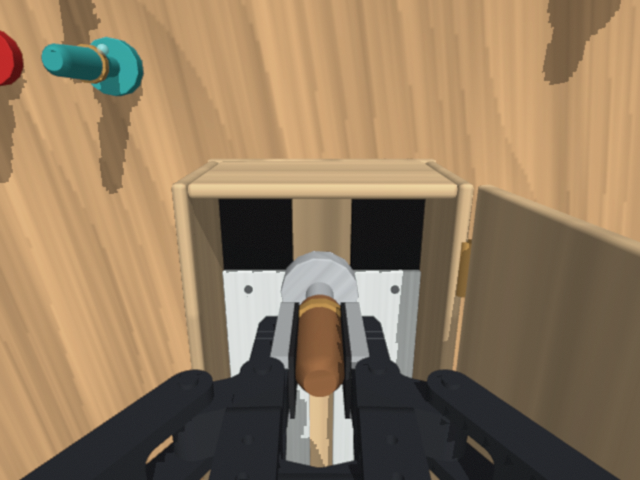

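The wrist view shows the post upright in the grip at (320,340) above the bay, its foot about 1.4 mm left of the channel's centre. I'll correct that and lower it.

Call:
send_rows(delta_rot=[[0,0,0],[0,0,0],[0,0,0],[0,0,0],[0,0,0]], linear=[[0,0.0035,0.06],[0,0,0.08],[0,0,0.06],[0,0,0.03],[0,0,0.02]], fingers=[0.0,0.0,0.0,0.0,0.0])

```text
clock: 7.13
eef_pos: [540.5, 91.8, 47.6]
ee_rot: [-179.9, 0.0, 80.6]
contact_force: [0.5, -0.8, -1.3]
grip_width: 14.9
finger_force: 39.6
```

Call:
send_rows(delta_rot=[[0,0,0],[0,0,0],[0,0,0],[0,0,0],[0,0,0]], linear=[[0,0,0.005],[0,0,0.005],[0,0,0],[0,0,0],[0,0,0]], fingers=[0.0,0.0,0.0,0.0,0.0])

```text
clock: 7.55
eef_pos: [541.9, 91.4, 46.1]
ee_rot: [179.9, -0.0, 80.5]
contact_force: [0.2, -0.1, -1.0]
grip_width: 15.0
finger_force: 39.6
```

Call:
send_rows(delta_rot=[[0,0,0],[0,0,0],[0,0,0],[0,0,0],[0,0,0]], linear=[[0,0,0.003],[0,0,0.0],[0,0,0],[0,0,0],[0,0,0]], fingers=[0.0,0.0,0.0,0.0,0.0])

```text
clock: 7.97
eef_pos: [541.4, 91.3, 44.1]
ee_rot: [180.0, -0.0, 80.5]
contact_force: [-0.5, -0.3, -1.3]
grip_width: 15.2
finger_force: 39.6
```

```bash
python3 - <<'E'
from h import *
st(); print(case(monitor.get_obs()["eef_pos"]))
g=grab("wrist"); W=cloud(g); c=case(W); z=W[...,2]
for n,lo,hi in [("foot",14,22),("neck",24,36),("finger",40,60)]:
    k=(abs(c[...,0])<18)&(abs(c[...,1]-95)<30)&(z>lo)&(z<hi)
    if k.sum()>10: print(n,k.sum(),np.percentile(c[k],[2,50,98],axis=0).round(1).tolist(),np.percentile(z[k],[5,50,95]).round(1))
for y0 in (66,80,115):
    l=(abs(c[...,1]-y0)<8)&(z>19.5)&(z<24)&(abs(c[...,0])<40); xl=c[...,0][l]
    if len(xl): print(y0,xl[xl<0].max().round(1) if (xl<0).any() else 0,xl[xl>0].min().round(1) if (xl>0).any() else 0)
E
```

```text
t 7.97 pos [541.4  91.3  44.1] rot [180.   -0.   80.5] w 15.2 F [-0.5 -0.3 -1.3] q [ 3. 37. 98. -0. 45. 13.]
[ 0.5331366  94.23024678]
foot 762 [[-16.1, 90.2], [-0.3, 94.0], [16.0, 97.4]] [17.5 18.5 19.7]
neck 165 [[-5.4, 96.2], [-0.1, 99.2], [5.3, 100.0]] [24.3 26.8 29.9]
finger 2273 [[-16.9, 97.8], [0.2, 101.8], [16.9, 105.4]] [44.3 52.8 59.4]
66 -29.0 29.0
80 -20.1 19.7
```

Call:
send_rows(delta_rot=[[0,0,0],[0,0,0],[0,0,0],[0,0,0],[0,0,0]], linear=[[-0.02,0,0],[-0.03,0,0],[-0.03,0,0],[-0.03,0,0],[-0.03,0,0]], fingers=[0.0,0.0,0.0,0.0,0.0])

```text
clock: 8.43
eef_pos: [531.8, 34.4, 44.1]
ee_rot: [-180.0, 0.0, 80.5]
contact_force: [-0.9, -0.3, -1.4]
grip_width: 15.1
finger_force: 39.7
```

Call:
send_rows(delta_rot=[[0,0,0],[0,0,0],[0,0,0],[0,0,0],[0,0,0]], linear=[[-0.05,0,0],[-0.05,0,0],[-0.05,0,0],[-0.05,0,0],[-0.05,0,0]], fingers=[0.0,0.0,0.0,0.0,0.0])

```text
clock: 8.85
eef_pos: [515.1, -64.5, 44.1]
ee_rot: [180.0, 0.0, 80.5]
contact_force: [-0.5, -0.4, -0.9]
grip_width: 15.4
finger_force: 39.7
```

Call:
send_rows(delta_rot=[[0,0,0],[0,0,0],[0,0,0],[0,0,0],[0,0,0]], linear=[[-0.05,0,0],[-0.04,0,0],[-0.02,0,0],[0,0,0.0],[0,0,0]], fingers=[0.0,0.0,0.0,0.0,0.0])

```text
clock: 9.27
eef_pos: [508.3, -106.2, 44.1]
ee_rot: [-180.0, -0.0, 80.4]
contact_force: [-1.3, 0.2, -0.8]
grip_width: 15.3
finger_force: 39.7
```

```bash
python3 - <<'E'
from h import *
st(); print(case(monitor.get_obs()["eef_pos"]))
E
```

```text
t 9.27 pos [ 508.3 -106.2   44.1] rot [-180.    -0.    80.4] w 15.3 F [-1.3  0.2 -0.8] q [-18.  35. 102.   0.  42.  -9.]
[   0.38962706 -106.0804739 ]
```

Call:
send_rows(delta_rot=[[0,0,0],[0,0,0],[0,0,0],[0,0,0],[0,0,0]], linear=[[0,0,0],[0,0,0],[0,0,-0.06],[0,0,-0.09],[0,0,-0.09]], fingers=[0.5,0.5,0.5,0.5,0.5])

```text
clock: 9.68
eef_pos: [507.7, -104.9, 140.7]
ee_rot: [-179.9, -0.0, 80.6]
contact_force: [0.9, -0.2, -0.2]
grip_width: 42.6
finger_force: 0.0
```

Call:
send_rows(delta_rot=[[0,0,0],[0,0,0],[0,0,0],[0,0,0],[0,0,0]], linear=[[0.02,-0.005,-0.09],[0.08,-0.02,-0.05],[0.09,-0.022,-0.04],[0.09,-0.022,-0.04],[0.09,-0.022,0]], fingers=[0.5,0.5,0.5,0.5,0.5])

```text
clock: 10.1
eef_pos: [497.7, 48.2, 231.1]
ee_rot: [179.7, -0.0, 80.5]
contact_force: [1.5, 0.4, 0.5]
grip_width: 42.6
finger_force: 0.0
```

Call:
send_rows(delta_rot=[[0,0,0],[0,0,0],[0,0,0],[0,0,0],[0,0,0]], linear=[[0.09,-0.022,0],[0.09,-0.022,0],[0.09,-0.022,0],[0.09,-0.022,0],[0.09,-0.022,0]], fingers=[0.5,0.5,0.5,0.5,0.5])

```text
clock: 10.52
eef_pos: [482.2, 233.4, 228.2]
ee_rot: [180.0, -0.0, 80.6]
contact_force: [1.9, -0.9, 0.1]
grip_width: 42.8
finger_force: 0.0
```

Call:
send_rows(delta_rot=[[0,0,0],[0,0,0],[0,0,0],[0,0,0],[0,0,0]], linear=[[0.09,-0.022,0],[0.05,-0.01,0],[0,0,0],[0,0,0],[0,0,0]], fingers=[0.5,0.5,0.5,0.5,0.5])

```text
clock: 10.93
eef_pos: [479.3, 288.1, 228.0]
ee_rot: [-180.0, 0.0, 80.6]
contact_force: [1.0, -0.4, 1.3]
grip_width: 42.7
finger_force: 0.0
```

```bash
cat >> h.py <<'E'
def tops(show=None,lo=40,hi=80):
    """standing wooden posts in the wrist view: top centre, colour, and shift there in tool x,y"""
    st(); o=monitor.get_obs(); g=grab("wrist"); W=cloud(g)
    m=((W[...,2]>lo)&(W[...,2]<hi)&(W[...,0]<600)&(W[...,1]>180)).astype(np.uint8)
    n,lab,s,c=cv2.connectedComponentsWithStats(m)
    for k in range(1,n):
        if s[k,4]<60: continue
        P=W[lab==k]; t=P[P[:,2]>np.nanmax(P[:,2])-5]; q=t.mean(0); e=q[:2]-o["eef_pos"][:2]
        print(s[k],q.round(1),"rgb",np.median(g["p"][lab==k],0),"tool shift",(e@RC)[::-1].round(1))
    if show: cv2.imwrite(show,g["p"][:,:,::-1])
    return g,W
E
python3 -c "
from h import *
tops()
for c in ['scene','side']:
    for r in posts(c)[2]: print(c,r[0],r[2])"
```

```text
t 10.93 pos [479.3 288.1 228. ] rot [-180.     0.    80.6] w 42.7 F [ 1.  -0.4  1.3] q [25. 23. 87. -0. 70. 34.]
[323  51  25  27 520] [506.  385.4  69.1] rgb [110.  76.  47.] tool shift [100.4  10.3]
[228  67  29  26 597] [440.9 386.3  69.2] rgb [100.  69.  43.] tool shift [ 90.6 -54.1]
[128 195  34  29 680] [347.6 308.1  68.8] rgb [174.  90.  40.] tool shift [  -2.  -133.2]
[246 208  25  30 543] [429.9 283.1  69. ] rgb [109.  74.  47.] tool shift [-13.  -47.9]
[170 284  30  33 611] [357.1 228.5  69.3] rgb [147.  32.  31.] tool shift [ -78.9 -110.7]
[265 291  23  33 558] [429.5 210.6  69.1] rgb [ 41. 122. 120.] tool shift [-84.6 -36.4]
scene [444.7 389.   57.3] [97. 61. 34.]
scene [433.5 285.7  58.2] [100.  63.  36.]
scene [510.2 388.6  58.6] [97. 62. 34.]
scene [432.3 212.7  58.5] [ 21.  106.  103.5]
scene [350.5 310.5  57.1] [164.   78.5  18. ]
scene [360.5 231.3  57.5] [133.  19.  18.]
scene [ 509.8 -100.8   59.4] [105.  67.  36.]
side [345.8 301.3  55.4] [144.  83.  42.]
side [354.1 222.   53.8] [123.  49.  38.]
side [427.7 203.4  54.7] [ 61.  102.5  94. ]
side [428.  275.7  56.1] [95. 70. 46.]
side [439.  380.   55.1] [95.  69.  45.5]
side [504.7 380.5  55.7] [97. 72. 47.]
```

Call:
send_rows(delta_rot=[[0,0,0],[0,0,0],[0,0,0],[0,0,0],[0,0,0]], linear=[[-0.015,-0.06,0.04],[-0.02,-0.06,0.06],[0,0,0.08],[0,0,0.08],[0,0,0.08]], fingers=[0.5,0.5,0.5,0.5,0.5])

```text
clock: 11.6
eef_pos: [430.2, 281.9, 91.4]
ee_rot: [179.9, -0.1, 80.5]
contact_force: [2.0, -0.3, 0.2]
grip_width: 42.7
finger_force: 0.0
```

Call:
send_rows(delta_rot=[[0,0,0],[0,0,0],[0,0,0],[0,0,0],[0,0,0]], linear=[[0,0,0.08],[0,0,0.04],[0,0,0.02],[0,0,0],[0,0,0]], fingers=[0.5,0.5,0.5,0.5,0.0])

```text
clock: 12.02
eef_pos: [430.5, 282.2, 36.6]
ee_rot: [180.0, -0.0, 80.5]
contact_force: [0.3, -0.3, -0.1]
grip_width: 32.0
finger_force: 0.0
```

Call:
send_rows(delta_rot=[[0,0,0],[0,0,0],[0,0,0],[0,0,0],[0,0,0]], linear=[[0,0,0],[0,0,0],[0,0,0],[0,0,0],[0,0,0]], fingers=[0.0,0.0,0.0,0.0,0.0])

```text
clock: 12.43
eef_pos: [430.7, 282.6, 37.2]
ee_rot: [179.9, -0.1, 80.5]
contact_force: [-1.1, 0.0, 9.4]
grip_width: 15.4
finger_force: 39.5
```

Call:
send_rows(delta_rot=[[0,0,0],[0,0,0],[0,0,0],[0,0,0],[0,0,0]], linear=[[0,0,-0.05],[0,0,-0.08],[0,0,-0.08],[0,0,-0.08],[-0.027,0.021,0]], fingers=[0.0,0.0,0.0,0.0,0.0])

```text
clock: 12.85
eef_pos: [438.4, 272.4, 158.0]
ee_rot: [179.6, -0.3, 80.6]
contact_force: [1.6, 0.7, -0.6]
grip_width: 15.0
finger_force: 40.1
```

Call:
send_rows(delta_rot=[[0,0,0],[0,0,0],[0,0,0],[0,0,0],[0,0,0]], linear=[[-0.07,0.06,0],[-0.07,0.06,0],[-0.07,0.06,0],[-0.07,0.06,0],[-0.07,0.05,0]], fingers=[0.0,0.0,0.0,0.0,0.0])

```text
clock: 13.27
eef_pos: [529.3, 111.3, 152.9]
ee_rot: [179.9, -0.0, 80.5]
contact_force: [1.1, 0.8, -0.9]
grip_width: 14.8
finger_force: 40.1
```

Call:
send_rows(delta_rot=[[0,0,0],[0,0,0],[0,0,0],[0,0,0],[0,0,0]], linear=[[-0.05,0.04,0],[0,0,0],[0,0,0],[0,0,0],[0,0,0]], fingers=[0.0,0.0,0.0,0.0,0.0])

```text
clock: 13.68
eef_pos: [539.9, 91.4, 152.3]
ee_rot: [-180.0, -0.0, 80.6]
contact_force: [0.4, 0.4, -0.7]
grip_width: 15.3
finger_force: 40.0
```

```bash
cat >> h.py <<'E'
def held():
    st(); o=monitor.get_obs(); T=o["eef_pos"]; t=case(T); print("tcp case",t.round(1))
    g=grab("wrist"); W=cloud(g); c=case(W); z=W[...,2]; b=T[2]-36
    for n,lo,hi in [("foot",b+6,b+14),("neck",b+16,b+27)]:
        k=(abs(c[...,0]-t[0])<24)&(abs(c[...,1]-t[1])<30)&(z>lo)&(z<hi)
        if k.sum()>10:
            p=np.percentile(c[k],[1,50,99],axis=0).round(1); print(n,k.sum(),"x mid",(p[0,0]+p[2,0])/2,p.tolist(),"z",np.percentile(z[k],[5,50,95]).round(1))
E
python3 -c "
from h import *
held()"
```

```text
t 13.68 pos [539.9  91.4 152.3] rot [-180.    -0.    80.6] w 15.3 F [ 0.4  0.4 -0.7] q [ 3. 27. 93.  0. 59. 13.]
tcp case [-0.9 94.1]
foot 2603 x mid -1.9000000000000004 [[-17.8, 89.4], [-2.0, 100.3], [14.0, 110.4]] z [123.6 124.9 126.2]
neck 120 x mid -1.1999999999999997 [[-8.1, 96.9], [-2.0, 99.6], [5.7, 102.6]] z [132.5 134.7 143.1]
```

Call:
send_rows(delta_rot=[[0,0,0],[0,0,0],[0,0,0],[0,0,0],[0,0,0]], linear=[[0,0.004,0.06],[0,0,0.08],[0,0,0.06],[0,0,0.04],[0,0,0.02]], fingers=[0.0,0.0,0.0,0.0,0.0])

```text
clock: 14.15
eef_pos: [540.7, 91.1, 46.2]
ee_rot: [-179.8, 0.0, 80.6]
contact_force: [-0.7, 0.8, -0.8]
grip_width: 15.4
finger_force: 40.0
```

Call:
send_rows(delta_rot=[[0,0,0],[0,0,0],[0,0,0],[0,0,0],[0,0,0]], linear=[[0,0,0.005],[0,0,0],[0,0,0],[0,0,0],[0,0,0]], fingers=[0.0,0.0,0.0,0.0,0.0])

```text
clock: 14.57
eef_pos: [542.5, 90.6, 46.7]
ee_rot: [179.9, -0.0, 80.5]
contact_force: [-0.3, -0.9, -1.1]
grip_width: 14.8
finger_force: 40.1
```

```bash
python3 -c "
from h import *
held()"
```

```text
t 14.57 pos [542.5  90.6  46.7] rot [179.9  -0.   80.5] w 14.8 F [-0.3 -0.9 -1.1] q [ 3. 37. 98.  0. 45. 13.]
tcp case [ 1.7 93.7]
foot 1851 x mid 1.75 [[-22.0, 82.9], [8.5, 93.7], [25.5, 99.4]] z [18.4 19.9 22. ]
neck 113 x mid 1.0500000000000003 [[-5.1, 96.7], [0.7, 99.3], [7.2, 102.1]] z [26.9 28.9 37.5]
```

Call:
send_rows(delta_rot=[[0,0,0],[0,0,0],[0,0,0],[0,0,0],[0,0,0]], linear=[[0,-0.003,0.002],[0,0,0],[-0.02,0,0],[-0.03,0,0],[-0.03,0,0]], fingers=[0.0,0.0,0.0,0.0,0.0])

```text
clock: 15.03
eef_pos: [535.4, 58.0, 45.3]
ee_rot: [180.0, -0.0, 80.5]
contact_force: [0.1, 1.3, 1.5]
grip_width: 15.3
finger_force: 40.1
```

Call:
send_rows(delta_rot=[[0,0,0],[0,0,0],[0,0,0],[0,0,0],[0,0,0]], linear=[[-0.03,0,0],[-0.03,0,0],[-0.03,0,0],[-0.05,0,0],[-0.05,0,0]], fingers=[0.0,0.0,0.0,0.0,0.0])

```text
clock: 15.45
eef_pos: [522.6, -16.5, 45.5]
ee_rot: [-180.0, -0.1, 80.5]
contact_force: [2.3, 46.8, -5.0]
grip_width: 15.0
finger_force: 40.4
```

Call:
send_rows(delta_rot=[[0,0,0],[0,0,0],[0,0,0],[0,0,0],[0,0,0]], linear=[[-0.05,0,0],[-0.05,0,0],[-0.03,0,0],[0,0,0],[0,0,0]], fingers=[0.0,0.0,0.0,0.0,0.0])

```text
clock: 15.87
eef_pos: [514.3, -68.0, 45.3]
ee_rot: [-180.0, -0.0, 80.4]
contact_force: [-0.4, 1.3, 0.3]
grip_width: -0.6
finger_force: 0.0
```

```bash
python3 -c "
from h import *
held()"
```

```text
t 15.87 pos [514.3 -68.   45.3] rot [-180.    -0.    80.4] w -0.6 F [-0.4  1.3  0.3] q [-14.  35. 103.   0.  42.  -5.]
tcp case [  0.  -67.3]
foot 76 x mid 0.09999999999999964 [[-23.2, -91.5], [8.8, -56.5], [23.4, -38.4]] z [21.4 22.9 23.2]
neck 1623 x mid 0.0 [[-23.8, -95.2], [9.7, -59.0], [23.8, -37.8]] z [25.3 25.5 26.1]
```

```bash
python3 -c "
from h import *
g=grab('wrist');cv2.imwrite('pics/wr3.png',g['p'][:,:,::-1])
g2=grab('scene'); W=cloud(g2)
cv2.imwrite('pics/sc3.png',cv2.resize(g2['p'][160:320,240:440,::-1],None,fx=4,fy=3.75)[:600])
for c in ['scene','side']:
    for r in spotter.tip_of(c,'post_a'): 
        p=np.array(r['centre']); print(c,p.round(),case(p).round())
"
```

```text
scene [526.  -8.   9.] [ 2. -7.]
scene [431. 209.   1.] [-128.  192.]
scene [360. 228.   3.] [-200.  199.]
scene [508. 390.   0.] [-82. 383.]
scene [351. 308.   1.] [-223.  277.]
scene [442. 390.  -1.] [-147.  373.]
scene [ 510. -105.    7.] [   2. -105.]
side [431. 208.   0.] [-127.  191.]
side [428. 283.  -3.] [-143.  264.]
side [346. 307.   2.] [-228.  275.]
side [441. 389.   1.] [-147.  371.]
side [357. 229.  -0.] [-204.  200.]
side [504. 382.   1.] [-84. 374.]
```

View pics/wr3.png

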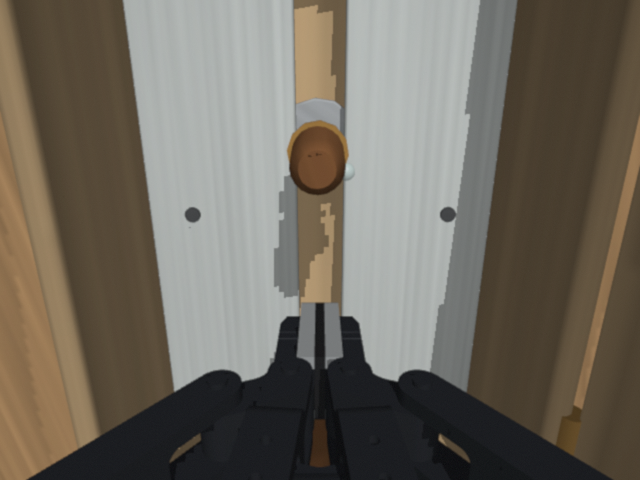

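The wrist view shows the second post upright at about (318,155), under the lips at roughly case y = -7. It jammed and slipped out of the grip. I'll re-grasp it from here, since the open fingers can straddle it.

```bash
cat >> h.py <<'E'
def incase(cam="wrist"):
    """tops of posts in the case"""
    o=monitor.get_obs(); g=grab(cam); W=cloud(g); c=case(W); z=W[...,2]
    m=((z>66)&(z<82)&(abs(c[...,0])<16)&(abs(c[...,1])<125)).astype(np.uint8)
    n,lab,s,_=cv2.connectedComponentsWithStats(m)
    for k in range(1,n):
        if s[k,4]>60: print(s[k],"case",np.nanmean(c[lab==k],0).round(1),"zmax",np.nanmax(z[lab==k]).round(1),"tcp",case(o["eef_pos"]).round(1))
    return g
E
python3 -c "
from h import *
incase(); incase('scene')"
```

```text
[ 289  137   57   61 2694] case [-1.  -2.3] zmax 79.7 tcp [  0.1 -65.9]
[ 274  326   92   35 2089] case [ -0.4 -56.8] zmax 82.0 tcp [  0.1 -65.9]
[310 433  20  34 521] case [ -0.4 -99.4] zmax 78.3 tcp [  0.1 -65.9]
[319 226  13   8  68] case [  1.9 -60.4] zmax 82.0 tcp [  0.1 -65.9]
```

Call:
send_rows(delta_rot=[[0,0,0],[0,0,0],[0,0,0],[0,0,0],[0,0,0]], linear=[[0,0,0],[0,0,0],[0,0,0],[0,0,0],[0,0,0]], fingers=[0.5,0.5,0.5,0.5,0.5])

```text
clock: 16.63
eef_pos: [514.5, -67.2, 45.3]
ee_rot: [180.0, 0.0, 80.5]
contact_force: [0.3, -0.1, 0.4]
grip_width: 42.6
finger_force: 0.0
```

Call:
send_rows(delta_rot=[[0,0,0],[0,0,0],[0,0,0],[0,0,0],[0,0,0]], linear=[[0.04,0,0.006],[0.06,0,0.007],[0.05,0,0],[0,0,0],[0,0,0]], fingers=[0.5,0.5,0.5,0.5,0.0])

```text
clock: 17.05
eef_pos: [524.4, -7.4, 40.0]
ee_rot: [-180.0, 0.0, 80.6]
contact_force: [0.6, -1.6, -0.2]
grip_width: 31.6
finger_force: 0.0
```

Call:
send_rows(delta_rot=[[0,0,0],[0,0,0],[0,0,0],[0,0,0],[0,0,0]], linear=[[0,0,0],[0,0,0],[0,0,0],[0,0,0],[0,0,0]], fingers=[0,0,0,0,0.0])

```text
clock: 17.47
eef_pos: [524.2, -8.4, 40.1]
ee_rot: [-180.0, 0.0, 80.5]
contact_force: [-2.4, 0.9, 4.7]
grip_width: 15.5
finger_force: 40.3
```

Call:
send_rows(delta_rot=[[0,0,0],[0,0,0],[0,0,0],[0,0,0],[0,0,0]], linear=[[0,0,-0.003],[0,0,0],[0,0,0],[0,0,0],[0,0,0]], fingers=[0,0,0,0,0.0])

```text
clock: 17.88
eef_pos: [524.4, -8.1, 41.2]
ee_rot: [180.0, 0.0, 80.5]
contact_force: [-0.0, 0.4, -1.9]
grip_width: 15.2
finger_force: 39.7
```

```bash
python3 -c "
from h import *
held()"
```

```text
t 17.88 pos [524.4  -8.1  41.2] rot [180.    0.   80.5] w 15.2 F [-0.   0.4 -1.9] q [ -7.  36. 102.  -0.  42.   2.]
tcp case [ 0.2 -6.6]
foot 1168 x mid -0.25 [[-9.3, -6.0], [0.3, 7.9], [8.8, 14.0]] z [12.9 18.5 19.2]
neck 5843 x mid 0.1999999999999993 [[-23.5, -11.8], [3.1, 7.2], [23.9, 23.1]] z [23.7 24.8 25.9]
```

Call:
send_rows(delta_rot=[[0,0,0],[0,0,0],[0,0,0],[0,0,0],[0,0,0]], linear=[[-0.01,0,0],[-0.01,0,0],[-0.01,0,0],[-0.01,0,0],[0,0,0]], fingers=[0,0,0,0,0.0])

```text
clock: 18.35
eef_pos: [521.6, -24.7, 41.3]
ee_rot: [180.0, 0.0, 80.5]
contact_force: [0.5, -0.5, -1.4]
grip_width: 15.3
finger_force: 39.6
```

```bash
python3 -c "
from h import *
st()"
```

```text
t 18.35 pos [521.6 -24.7  41.3] rot [180.    0.   80.5] w 15.3 F [ 0.5 -0.5 -1.4] q [ -9.  36. 102.  -0.  42.   0.]
```

Call:
send_rows(delta_rot=[[0,0,0],[0,0,0],[0,0,0],[0,0,0],[0,0,0]], linear=[[-0.02,0,0],[-0.03,0,0],[-0.03,0,0],[-0.02,0,0],[-0.01,0,0]], fingers=[0,0,0,0,0.0])

```text
clock: 18.77
eef_pos: [514.3, -68.9, 41.3]
ee_rot: [180.0, 0.0, 80.4]
contact_force: [-0.1, -0.4, -1.1]
grip_width: 15.2
finger_force: 39.6
```

Call:
send_rows(delta_rot=[[0,0,0],[0,0,0],[0,0,0],[0,0,0],[0,0,0]], linear=[[0,0,0],[0,0,0],[0,0,0],[0,0,-0.06],[0,0,-0.09]], fingers=[0,0.5,0.5,0.5,0.5])

```text
clock: 19.18
eef_pos: [512.8, -66.4, 99.7]
ee_rot: [-179.7, -0.0, 80.5]
contact_force: [-0.1, 0.2, -0.1]
grip_width: 42.9
finger_force: 0.0
```

Call:
send_rows(delta_rot=[[0,0,0],[0,0,0],[0,0,0],[0,0,0],[0,0,0]], linear=[[0,0,-0.09],[0.02,-0.005,-0.09],[0.08,-0.02,-0.06],[0.085,-0.025,-0.05],[0.09,-0.025,-0.03]], fingers=[0.5,0.5,0.5,0.5,0.5])

```text
clock: 19.6
eef_pos: [503.4, 47.5, 231.9]
ee_rot: [179.8, -0.0, 80.5]
contact_force: [1.6, 1.7, 0.8]
grip_width: 42.5
finger_force: 0.0
```

Call:
send_rows(delta_rot=[[0,0,0],[0,0,0],[0,0,0],[0,0,0],[0,0,0]], linear=[[0.09,-0.025,0],[0.09,-0.025,0],[0.09,-0.025,0],[0.09,-0.025,0],[0.09,-0.025,0]], fingers=[0.5,0.5,0.5,0.5,0.5])

```text
clock: 20.02
eef_pos: [482.5, 234.3, 229.4]
ee_rot: [180.0, -0.0, 80.6]
contact_force: [2.0, 0.8, -1.1]
grip_width: 42.8
finger_force: 0.0
```

Call:
send_rows(delta_rot=[[0,0,0],[0,0,0],[0,0,0],[0,0,0],[0,0,0]], linear=[[0.09,-0.025,0],[0.05,-0.01,0],[0,0,0],[0,0,0],[0,0,0]], fingers=[0.5,0.5,0.5,0.5,0.5])

```text
clock: 20.43
eef_pos: [478.5, 289.3, 229.2]
ee_rot: [-180.0, 0.0, 80.6]
contact_force: [0.0, -0.8, -0.7]
grip_width: 42.7
finger_force: 0.0
```

```bash
python3 -c "
from h import *
tops(); incase('scene')"
```

```text
t 20.43 pos [478.5 289.3 229.2] rot [-180.     0.    80.6] w 42.7 F [ 0.  -0.8 -0.7] q [25. 23. 87. -0. 70. 34.]
[325  53  24  27 507] [506.  385.5  69.4] rgb [110.  75.  47.] tool shift [99.4 11.3]
[230  69  29  25 585] [440.7 386.3  69.3] rgb [101.  69.  44.] tool shift [ 89.4 -53.2]
[130 196  34  29 669] [347.4 308.   69.3] rgb [174.  90.  40.] tool shift [  -3.1 -132.4]
[172 285  29  32 603] [357.2 228.6  69.3] rgb [146.  32.  30.] tool shift [ -79.8 -109.7]
[267 291  22  33 556] [429.6 210.6  69.2] rgb [ 41. 122. 119.] tool shift [-85.6 -35.2]
```

Call:
send_rows(delta_rot=[[0,0,0],[0,0,0],[0,0,0],[0,0,0],[0,0,0]], linear=[[0.05,0.009,0],[0.08,0.01,0.03],[0.08,0.01,0.04],[0.036,0,0.06],[0,0,0.08]], fingers=[0.5,0.5,0.5,0.5,0.5])

```text
clock: 20.95
eef_pos: [508.4, 387.2, 145.9]
ee_rot: [179.8, -0.2, 80.5]
contact_force: [0.3, 0.0, -0.1]
grip_width: 42.7
finger_force: 0.0
```

Call:
send_rows(delta_rot=[[0,0,0],[0,0,0],[0,0,0],[0,0,0],[0,0,0]], linear=[[0,0,0.08],[0,0,0.08],[0,0,0.08],[0,0,0.03],[0,0,0.01]], fingers=[0.5,0.5,0.5,0.5,0.5])

```text
clock: 21.37
eef_pos: [505.7, 383.2, 31.2]
ee_rot: [-179.8, 0.1, 80.5]
contact_force: [0.2, -0.6, 0.1]
grip_width: 42.4
finger_force: 0.0
```

Call:
send_rows(delta_rot=[[0,0,0],[0,0,0],[0,0,0],[0,0,0],[0,0,0]], linear=[[0,0,0],[0,0,0],[0,0,0],[0,0,0],[0,0,0]], fingers=[0.5,0.0,0.0,0.0,0.0])

```text
clock: 21.78
eef_pos: [507.1, 385.3, 35.1]
ee_rot: [179.9, -0.1, 80.5]
contact_force: [-2.5, -0.1, 7.3]
grip_width: 15.2
finger_force: 38.9
```

Call:
send_rows(delta_rot=[[0,0,0],[0,0,0],[0,0,0],[0,0,0],[0,0,0]], linear=[[0,0,0],[0,0,0],[0,0,0],[0,0,0],[0,0,0]], fingers=[0.0,0.0,0.0,0.0,0.0])

```text
clock: 22.2
eef_pos: [507.1, 385.3, 35.1]
ee_rot: [179.9, -0.1, 80.5]
contact_force: [-1.7, -0.5, 9.5]
grip_width: 15.5
finger_force: 38.8
```

Call:
send_rows(delta_rot=[[0,0,0],[0,0,0],[0,0,0],[0,0,0],[0,0,0]], linear=[[0,0,-0.05],[0,0,-0.08],[0,0,-0.08],[0,0,-0.08],[-0.03,0.008,0]], fingers=[0.0,0.0,0.0,0.0,0.0])

```text
clock: 22.62
eef_pos: [510.3, 375.4, 156.6]
ee_rot: [179.5, -0.4, 80.6]
contact_force: [0.9, 0.1, -0.0]
grip_width: 15.3
finger_force: 39.8
```

Call:
send_rows(delta_rot=[[0,0,0],[0,0,0],[0,0,0],[0,0,0],[0,0,0]], linear=[[-0.08,0.023,0],[-0.08,0.023,0],[-0.08,0.023,0],[-0.08,0.023,0],[-0.08,0.023,0]], fingers=[0.0,0.0,0.0,0.0,0.0])

```text
clock: 23.03
eef_pos: [526.8, 205.5, 150.2]
ee_rot: [179.9, -0.0, 80.5]
contact_force: [0.7, -0.3, -0.9]
grip_width: 15.4
finger_force: 39.8
```

Call:
send_rows(delta_rot=[[0,0,0],[0,0,0],[0,0,0],[0,0,0],[0,0,0]], linear=[[-0.08,0.023,0],[-0.08,0.023,0],[-0.08,0.023,0],[-0.041,0.013,0],[0,0,0]], fingers=[0.0,0.0,0.0,0.0,0.0])

```text
clock: 23.45
eef_pos: [541.2, 87.3, 150.2]
ee_rot: [179.9, 0.0, 80.4]
contact_force: [0.3, 0.1, -0.9]
grip_width: 14.8
finger_force: 39.7
```

Call:
send_rows(delta_rot=[[0,0,0],[0,0,0],[0,0,0],[0,0,0],[0,0,0]], linear=[[0,0,0],[0,0,0],[0,0,0],[0,0,0],[0,0,0]], fingers=[0.0,0.0,0.0,0.0,0.0])

```text
clock: 23.87
eef_pos: [540.4, 91.4, 149.3]
ee_rot: [180.0, -0.0, 80.6]
contact_force: [0.0, 0.1, -1.6]
grip_width: 15.0
finger_force: 39.7
```

```bash
python3 -c "
from h import *
held()"
```

```text
t 23.87 pos [540.4  91.4 149.3] rot [180.   -0.   80.6] w 15.0 F [ 0.   0.1 -1.6] q [ 3. 28. 94.  0. 59. 13.]
tcp case [-0.5 94.1]
foot 2684 x mid -1.549999999999999 [[-17.4, 90.5], [-1.6, 101.5], [14.3, 111.1]] z [121.8 124.  125.1]
neck 164 x mid -1.4500000000000002 [[-6.9, 96.4], [-1.6, 99.8], [4.0, 100.9]] z [129.6 132.2 135.1]
```

Call:
send_rows(delta_rot=[[0,0,0],[0,0,0],[0,0,0],[0,0,0],[0,0,0]], linear=[[0,0.0015,0.06],[0,0,0.08],[0,0,0.06],[0,0,0.04],[0,0,0.02]], fingers=[0.0,0.0,0.0,0.0,0.0])

```text
clock: 24.33
eef_pos: [540.0, 90.8, 43.2]
ee_rot: [-179.8, 0.0, 80.5]
contact_force: [-1.5, -0.8, 4.3]
grip_width: 14.8
finger_force: 40.6
```

Call:
send_rows(delta_rot=[[0,0,0],[0,0,0],[0,0,0],[0,0,0],[0,0,0]], linear=[[0,0,0],[0,0,0],[0,0,0],[0,0,0],[0,0,0]], fingers=[0.0,0.0,0.0,0.0,0.0])

```text
clock: 24.75
eef_pos: [541.5, 90.6, 45.9]
ee_rot: [179.9, -0.0, 80.5]
contact_force: [0.3, -0.3, -0.7]
grip_width: 15.3
finger_force: 39.3
```

```bash
sed -i 's/abs(c\[...,0\]-t\[0\])<24/abs(c[...,0]-t[0])<18.5/' h.py; python3 -c "
from h import *
held()"
```

```text
t 24.75 pos [541.5  90.6  45.9] rot [179.9  -0.   80.5] w 15.3 F [ 0.3 -0.3 -0.7] q [ 3. 37. 98. -0. 45. 13.]
tcp case [ 0.8 93.6]
foot 1059 x mid 0.2999999999999998 [[-15.9, 89.6], [-0.7, 95.3], [16.5, 99.6]] z [19.9 20.9 22.2]
neck 161 x mid 0.1499999999999999 [[-5.2, 96.2], [0.1, 99.3], [5.5, 100.3]] z [26.4 29.2 32.1]
```

Call:
send_rows(delta_rot=[[0,0,0],[0,0,0],[0,0,0],[0,0,0],[0,0,0]], linear=[[0,-0.001,0.004],[0,0,0],[0,0,0],[-0.02,0,0],[-0.03,0,0]], fingers=[0.0,0.0,0.0,0.0,0.0])

```text
clock: 25.22
eef_pos: [537.4, 70.8, 43.7]
ee_rot: [180.0, -0.0, 80.6]
contact_force: [-0.3, -0.8, -1.2]
grip_width: 15.0
finger_force: 39.3
```

Call:
send_rows(delta_rot=[[0,0,0],[0,0,0],[0,0,0],[0,0,0],[0,0,0]], linear=[[-0.02,0,0],[-0.02,0,0],[-0.02,0,0],[0,0,0],[0,0,0]], fingers=[0.0,0.0,0.0,0.0,0.0])

```text
clock: 25.63
eef_pos: [533.4, 46.6, 43.7]
ee_rot: [-180.0, -0.0, 80.5]
contact_force: [0.2, -0.8, -2.4]
grip_width: 14.9
finger_force: 39.3
```

```bash
python3 -c "
from h import *
held()"
```

```text
t 25.63 pos [533.4  46.6  43.7] rot [-180.    -0.    80.5] w 14.9 F [ 0.2 -0.8 -2.4] q [ -1.  36. 100.   0.  44.   8.]
tcp case [ 0.  48.8]
foot 1619 x mid -0.5499999999999998 [[-10.6, 46.0], [-0.2, 59.0], [9.5, 65.9]] z [15.7 18.6 19.8]
neck 1774 x mid 0.0 [[-18.3, 43.4], [1.4, 55.0], [18.3, 63.4]] z [24.  24.8 26.6]
```

Call:
send_rows(delta_rot=[[0,0,0],[0,0,0],[0,0,0],[0,0,0],[0,0,0]], linear=[[-0.02,0,0],[-0.02,0,0],[-0.03,0,0],[-0.03,0,0],[-0.02,0,0]], fingers=[0.0,0.0,0.0,0.0,0.0])

```text
clock: 26.1
eef_pos: [525.2, -1.8, 43.7]
ee_rot: [-180.0, 0.0, 80.5]
contact_force: [0.9, -0.5, -0.9]
grip_width: 15.0
finger_force: 39.3
```

Call:
send_rows(delta_rot=[[0,0,0],[0,0,0],[0,0,0],[0,0,0],[0,0,0]], linear=[[-0.03,0,0],[-0.02,0,0],[-0.01,0,0],[0,0,0],[0,0,0]], fingers=[0.0,0.0,0.0,0.0,0.0])

```text
clock: 26.52
eef_pos: [521.6, -24.0, 43.7]
ee_rot: [180.0, -0.0, 80.5]
contact_force: [0.3, -0.2, -1.0]
grip_width: 14.8
finger_force: 39.3
```

```bash
python3 -c "
from h import *
st(); incase()"
```

```text
t 26.52 pos [521.6 -24.   43.7] rot [180.   -0.   80.5] w 14.8 F [ 0.3 -0.2 -1. ] q [ -9.  36. 102.   0.  42.   0.]
[ 269  328  108   91 4898] case [ -0.3 -17.8] zmax 82.0 tcp [ -0.  -22.7]
[296 438  44  29 969] case [ -1.1 -57.4] zmax 76.8 tcp [ -0.  -22.7]
```

Call:
send_rows(delta_rot=[[0,0,0],[0,0,0],[0,0,0],[0,0,0],[0,0,0]], linear=[[0,0,0],[0,0,0],[0,0,0],[0,0,-0.06],[0,0,-0.09]], fingers=[0.5,0.5,0.5,0.5,0.5])

```text
clock: 26.98
eef_pos: [519.8, -23.3, 102.0]
ee_rot: [-179.7, 0.0, 80.5]
contact_force: [-0.2, 0.4, 0.1]
grip_width: 42.9
finger_force: 0.0
```

Call:
send_rows(delta_rot=[[0,0,0],[0,0,0],[0,0,0],[0,0,0],[0,0,0]], linear=[[0,0,-0.09],[0.02,-0.007,-0.09],[0.07,-0.02,-0.06],[0.08,-0.025,-0.05],[0.09,-0.025,-0.03]], fingers=[0.5,0.5,0.5,0.5,0.5])

```text
clock: 27.4
eef_pos: [508.7, 84.6, 234.3]
ee_rot: [179.8, -0.0, 80.4]
contact_force: [1.3, 1.3, 0.0]
grip_width: 42.9
finger_force: 0.0
```

Call:
send_rows(delta_rot=[[0,0,0],[0,0,0],[0,0,0],[0,0,0],[0,0,0]], linear=[[0.09,-0.025,0],[0.09,-0.025,0],[0.09,-0.03,0],[0.09,-0.03,0],[0.09,-0.03,0]], fingers=[0.5,0.5,0.5,0.5,0.5])

```text
clock: 27.82
eef_pos: [481.9, 272.6, 231.8]
ee_rot: [180.0, -0.0, 80.5]
contact_force: [1.2, 1.0, 0.3]
grip_width: 42.7
finger_force: 0.0
```

Call:
send_rows(delta_rot=[[0,0,0],[0,0,0],[0,0,0],[0,0,0],[0,0,0]], linear=[[0.05,-0.015,0],[0,0,0],[0,0,0],[0,0,0],[0,0,0]], fingers=[0.5,0.5,0.5,0.5,0.5])

```text
clock: 28.23
eef_pos: [480.2, 290.4, 231.7]
ee_rot: [-180.0, 0.0, 80.5]
contact_force: [0.3, -0.5, -0.2]
grip_width: 43.1
finger_force: 0.0
```

```bash
python3 -c "
from h import *
tops()"
```

```text
t 28.23 pos [480.2 290.4 231.7] rot [-180.     0.    80.5] w 43.1 F [ 0.3 -0.5 -0.2] q [25. 23. 86. -0. 71. 35.]
[228  71  29  25 576] [440.8 386.3  69. ] rgb [100.   68.5  43. ] tool shift [ 88.1 -54.6]
[129 197  35  29 659] [347.4 308.   69.1] rgb [171.  90.  39.] tool shift [  -4.6 -133.9]
[172 285  28  33 594] [357.3 228.6  69. ] rgb [145.  32.  30.] tool shift [ -81.2 -111. ]
[265 292  23  32 543] [429.6 210.5  69.2] rgb [ 40. 121. 119.] tool shift [-87.1 -36.7]
```

Call:
send_rows(delta_rot=[[0,0,0],[0,0,0],[0,0,0],[0,0,0],[0,0,0]], linear=[[0.05,-0.036,0.01],[0.07,-0.05,0.02],[0.07,-0.05,0.04],[0.03,0,0.07],[0,0,0.08]], fingers=[0.5,0.5,0.5,0.5,0.5])

```text
clock: 28.7
eef_pos: [441.6, 389.5, 144.1]
ee_rot: [179.8, -0.2, 80.6]
contact_force: [0.5, 1.1, -0.6]
grip_width: 42.7
finger_force: 0.0
```

Call:
send_rows(delta_rot=[[0,0,0],[0,0,0],[0,0,0],[0,0,0],[0,0,0]], linear=[[0,0,0.08],[0,0,0.08],[0,0,0.07],[0,0,0.03],[0,0,0.013]], fingers=[0.5,0.5,0.5,0.5,0.5])

```text
clock: 29.12
eef_pos: [440.5, 385.9, 32.8]
ee_rot: [-179.9, 0.1, 80.5]
contact_force: [-0.6, -0.0, 0.5]
grip_width: 42.5
finger_force: 0.0
```

Call:
send_rows(delta_rot=[[0,0,0],[0,0,0],[0,0,0],[0,0,0],[0,0,0]], linear=[[0,0,0],[0,0,0],[0,0,0],[0,0,0],[0,0,0]], fingers=[0.5,0.0,0.0,0.0,0.0])

```text
clock: 29.53
eef_pos: [441.6, 387.6, 36.1]
ee_rot: [179.9, -0.1, 80.5]
contact_force: [-1.8, -0.2, 7.5]
grip_width: 15.3
finger_force: 39.3
```

Call:
send_rows(delta_rot=[[0,0,0],[0,0,0],[0,0,0],[0,0,0],[0,0,0]], linear=[[0,0,0],[0,0,0],[0,0,0],[0,0,0],[0,0,0]], fingers=[0.0,0.0,0.0,0.0,0.0])

```text
clock: 29.95
eef_pos: [441.6, 387.7, 36.1]
ee_rot: [179.9, -0.1, 80.5]
contact_force: [-2.7, 0.0, 8.5]
grip_width: 15.1
finger_force: 39.3
```

Call:
send_rows(delta_rot=[[0,0,0],[0,0,0],[0,0,0],[0,0,0],[0,0,0]], linear=[[0,0,-0.05],[0,0,-0.08],[0,0,-0.08],[0,0,-0.08],[-0.03,0.016,0]], fingers=[0.0,0.0,0.0,0.0,0.0])

```text
clock: 30.37
eef_pos: [447.5, 377.3, 157.3]
ee_rot: [179.6, -0.4, 80.6]
contact_force: [1.5, 0.3, 0.3]
grip_width: 15.0
finger_force: 39.7
```

Call:
send_rows(delta_rot=[[0,0,0],[0,0,0],[0,0,0],[0,0,0],[0,0,0]], linear=[[-0.08,0.042,0],[-0.08,0.042,0],[-0.08,0.042,0],[-0.08,0.042,0],[-0.08,0.042,0]], fingers=[0.0,0.0,0.0,0.0,0.0])

```text
clock: 30.78
eef_pos: [502.1, 200.8, 151.1]
ee_rot: [179.9, -0.0, 80.5]
contact_force: [0.8, 0.6, -0.3]
grip_width: 15.1
finger_force: 39.7
```

Call:
send_rows(delta_rot=[[0,0,0],[0,0,0],[0,0,0],[0,0,0],[0,0,0]], linear=[[-0.08,0.043,0],[-0.08,0.043,0],[-0.08,0.044,0],[-0.02,0.011,0],[0,0,0]], fingers=[0.0,0.0,0.0,0.0,0.0])

```text
clock: 31.2
eef_pos: [541.3, 88.0, 151.0]
ee_rot: [179.9, 0.0, 80.3]
contact_force: [0.2, 1.2, -0.5]
grip_width: 15.1
finger_force: 39.7
```

Call:
send_rows(delta_rot=[[0,0,0],[0,0,0],[0,0,0],[0,0,0],[0,0,0]], linear=[[0,0,0],[0,0,0],[0,0,0],[0,0,0],[0,0,0]], fingers=[0.0,0.0,0.0,0.0,0.0])

```text
clock: 31.62
eef_pos: [540.0, 91.5, 150.5]
ee_rot: [-180.0, -0.0, 80.6]
contact_force: [-0.1, 0.9, -2.5]
grip_width: 15.0
finger_force: 39.7
```

```bash
python3 -c "
from h import *
held()"
```

```text
t 31.62 pos [540.   91.5 150.5] rot [-180.    -0.    80.6] w 15.0 F [-0.1  0.9 -2.5] q [ 3. 28. 94.  0. 59. 13.]
tcp case [-0.9 94.2]
foot 2546 x mid -1.7500000000000009 [[-17.6, 89.7], [-1.8, 99.9], [14.1, 109.5]] z [122.6 124.2 125.4]
neck 75 x mid -1.4 [[-7.1, 94.9], [-0.7, 97.7], [4.3, 99.3]] z [130.6 131.9 134.8]
```

Call:
send_rows(delta_rot=[[0,0,0],[0,0,0],[0,0,0],[0,0,0],[0,0,0]], linear=[[0,0.0015,0.06],[0,0,0.08],[0,0,0.06],[0,0,0.035],[0,0,0.015]], fingers=[0.0,0.0,0.0,0.0,0.0])

```text
clock: 32.08
eef_pos: [539.7, 90.8, 48.4]
ee_rot: [-179.8, 0.0, 80.5]
contact_force: [-0.4, -0.3, -0.9]
grip_width: 15.1
finger_force: 39.7
```

Call:
send_rows(delta_rot=[[0,0,0],[0,0,0],[0,0,0],[0,0,0],[0,0,0]], linear=[[0,0,0.008],[0,0,0.004],[0,0,0],[0,0,0],[0,0,0]], fingers=[0.0,0.0,0.0,0.0,0.0])

```text
clock: 32.5
eef_pos: [541.4, 90.6, 46.5]
ee_rot: [179.9, -0.0, 80.5]
contact_force: [-0.9, -0.8, -0.3]
grip_width: 15.1
finger_force: 39.7
```

```bash
python3 -c "
from h import *
held()"
```

```text
t 32.5 pos [541.4  90.6  46.5] rot [179.9  -0.   80.5] w 15.1 F [-0.9 -0.8 -0.3] q [ 3. 37. 98. -0. 45. 13.]
tcp case [ 0.6 93.6]
foot 1250 x mid -0.1999999999999993 [[-16.5, 88.8], [-0.0, 95.0], [16.1, 99.1]] z [19.3 20.3 22.2]
neck 78 x mid -0.34999999999999964 [[-6.1, 94.1], [0.4, 97.0], [5.4, 98.8]] z [26.7 28.1 30.8]
```

Call:
send_rows(delta_rot=[[0,0,0],[0,0,0],[0,0,0],[0,0,0],[0,0,0]], linear=[[0,0,0.003],[0,0,0],[0,0,0],[-0.02,0,0],[-0.03,0,0]], fingers=[0.0,0.0,0.0,0.0,0.0])

```text
clock: 32.97
eef_pos: [537.5, 70.8, 44.5]
ee_rot: [180.0, -0.0, 80.6]
contact_force: [0.4, 0.3, -2.5]
grip_width: 15.2
finger_force: 39.7
```

Call:
send_rows(delta_rot=[[0,0,0],[0,0,0],[0,0,0],[0,0,0],[0,0,0]], linear=[[-0.02,0,0],[-0.02,0,0],[-0.03,0,0],[-0.03,0,0],[-0.02,0,0]], fingers=[0.0,0.0,0.0,0.0,0.0])

```text
clock: 33.38
eef_pos: [529.3, 21.8, 44.5]
ee_rot: [-180.0, 0.0, 80.5]
contact_force: [0.3, -0.1, -1.1]
grip_width: 14.9
finger_force: 39.7
```

Call:
send_rows(delta_rot=[[0,0,0],[0,0,0],[0,0,0],[0,0,0],[0,0,0]], linear=[[-0.015,0,0],[0,0,0],[0,0,0],[0,0,0],[0,0,0]], fingers=[0.0,0.0,0.0,0.0,0.0])

```text
clock: 33.8
eef_pos: [528.8, 18.0, 44.5]
ee_rot: [180.0, -0.0, 80.5]
contact_force: [0.5, -0.1, -0.7]
grip_width: 15.1
finger_force: 39.7
```

```bash
python3 -c "
from h import *
held(); incase()"
```

```text
t 33.8 pos [528.8  18.   44.5] rot [180.   -0.   80.5] w 15.1 F [ 0.5 -0.1 -0.7] q [ -5.  36. 101.   0.  43.   5.]
tcp case [ 0.1 19.8]
foot 1519 x mid -0.14999999999999947 [[-9.2, 15.4], [-0.1, 27.6], [8.9, 35.3]] z [16.6 18.2 20. ]
neck 2423 x mid 0.15000000000000036 [[-18.2, 15.9], [9.0, 33.6], [18.5, 49.5]] z [24.5 25.  26. ]
[ 268  327  106   92 4711] case [-0.2 24.1] zmax 82.0 tcp [ 0.1 19.8]
[297 439  44  28 953] case [ -0.7 -15.6] zmax 76.6 tcp [ 0.1 19.8]
```

Call:
send_rows(delta_rot=[[0,0,0],[0,0,0],[0,0,0],[0,0,0],[0,0,0]], linear=[[0,0,0],[0,0,0],[0,0,0],[0,0,-0.06],[0,0,-0.09]], fingers=[0.5,0.5,0.5,0.5,0.5])

```text
clock: 34.32
eef_pos: [526.8, 17.7, 102.8]
ee_rot: [-179.7, 0.0, 80.5]
contact_force: [0.6, -1.0, -0.1]
grip_width: 42.5
finger_force: 0.0
```

Call:
send_rows(delta_rot=[[0,0,0],[0,0,0],[0,0,0],[0,0,0],[0,0,0]], linear=[[0,0,-0.09],[0,0,-0.09],[0,0,-0.09],[0,0,-0.09],[0,0,-0.09]], fingers=[0.5,0.5,0.5,0.5,0.5])

```text
clock: 34.73
eef_pos: [528.2, 17.7, 286.5]
ee_rot: [180.0, -0.0, 80.5]
contact_force: [0.6, -0.8, 0.1]
grip_width: 42.9
finger_force: 0.0
```

Call:
send_rows(delta_rot=[[0,0,0],[0,0,0],[0,0,0],[0,0,0],[0,0,0]], linear=[[0,0,-0.02],[0,0,0],[0,0,0],[0,0,0],[0,0,0]], fingers=[0,0,0,0,0])

```text
clock: 35.15
eef_pos: [528.0, 17.7, 290.9]
ee_rot: [-179.8, 0.0, 80.5]
contact_force: [1.0, -0.2, 0.0]
grip_width: -0.4
finger_force: 0.0
```

```bash
python3 -c "
from h import *
st(); print(case(monitor.get_obs()['eef_pos']))
g=incase(); incase('scene'); cv2.imwrite('pics/wr4.png',g['p'][:,:,::-1])
W=cloud(g); c=case(W); z=W[...,2]
b=(c[...,0]>60)&(c[...,0]<130)&(abs(c[...,1])<120)&(z>95)&(z<235)
p=np.polyfit(z[b],c[...,0][b],1); print(p,np.polyval(p,[85,235]))
g=grab('scene');W=cloud(g); c=case(W); z=W[...,2]
for l in (150,200,225):
    b=(c[...,0]>60)&(c[...,0]<140)&(abs(c[...,1]-40)<60)&(abs(z-l)<8); print(l,np.nanpercentile(c[b],[5,50,95],axis=0)[:,0] if b.any() else 0)
"
```

```text
t 35.15 pos [528.   17.7 290.9] rot [-179.8    0.    80.5] w -0.4 F [ 1.  -0.2  0. ] q [-5. 17. 86.  0. 77.  5.]
[-0.55220922 19.37747332]
[311 185  18  19 275] case [-1.2 19.6] zmax 79.6 tcp [-0.6 19.4]
[312 229  18  19 265] case [ -0.8 -20.2] zmax 79.3 tcp [-0.6 19.4]
[312 271  17  20 256] case [ -1.1 -61.4] zmax 79.3 tcp [-0.6 19.4]
[ 0.16053471 60.44321231] [74.08866251 98.16886874]
150 [90.14474092 91.85462864 93.13902939]
200 [ 97.64971794  99.06848223 100.10807133]
225 [101.12125378 102.56079738 103.86409938]
```

View pics/wr4.png

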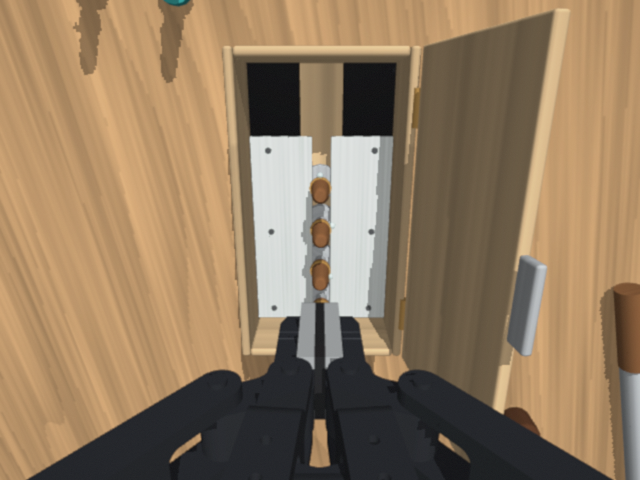

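The wrist view shows all four posts in a row under the lips at (320,190), (320,235), (320,275) and (320,302). The lid's tab is at (527,305). I'll go over behind the lid and push it shut slowly.

Call:
send_rows(delta_rot=[[0,0,0],[0,0,0],[0,0,0],[0,0,0],[0,0,0]], linear=[[-0.01,0.06,0],[-0.01,0.08,0],[-0.01,0.08,0],[-0.01,0.08,0],[-0.01,0.055,0]], fingers=[0,0,0,0,0])

```text
clock: 35.72
eef_pos: [667.6, -26.2, 291.5]
ee_rot: [-180.0, 0.0, 80.5]
contact_force: [-1.2, 0.6, 0.5]
grip_width: -0.0
finger_force: 0.0
```

Call:
send_rows(delta_rot=[[0,0,0],[0,0,0],[0,0,0],[0,0,0],[0,0,0]], linear=[[0,0,0],[0,0,0.06],[0,0,0.07],[0,0,0.06],[0,0,0.02]], fingers=[0,0,0,0,0])

```text
clock: 36.13
eef_pos: [663.3, -25.2, 204.4]
ee_rot: [-179.7, 0.0, 80.5]
contact_force: [0.2, -0.3, 0.5]
grip_width: -0.1
finger_force: 0.0
```

Call:
send_rows(delta_rot=[[0,0,0],[0,0,0],[0,0,0],[0,0,0],[0,0,0]], linear=[[0,-0.01,0],[0,-0.015,0],[0,-0.015,0],[0,-0.01,0],[0,0,0]], fingers=[0,0,0,0,0])

```text
clock: 36.55
eef_pos: [645.2, -22.0, 209.9]
ee_rot: [179.9, -0.0, 80.5]
contact_force: [1.0, -0.3, -0.3]
grip_width: 0.3
finger_force: 0.0
```

Call:
send_rows(delta_rot=[[0,0,0],[0,0,0],[0,0,0],[0,0,0],[0,0,0]], linear=[[0,-0.01,-0.002],[0,-0.011,-0.002],[0,-0.011,-0.002],[0,-0.011,-0.001],[0,-0.011,-0.001]], fingers=[0,0,0,0,0])

```text
clock: 36.97
eef_pos: [624.4, -18.7, 212.3]
ee_rot: [179.9, -0.0, 80.5]
contact_force: [2.2, -0.4, 6.0]
grip_width: 0.2
finger_force: 3.9
```

```bash
python3 -c "
from h import *
st(); print(case(monitor.get_obs()['eef_pos']))
g=grab('side');W=cloud(g); c=case(W); z=W[...,2]
for l in (120,150,200,225):
    b=(c[...,0]>0)&(c[...,0]<140)&(c[...,1]<-40)&(c[...,1]>-130)&(abs(z-l)<6); print(l,np.nanpercentile(c[b],[5,50,95],axis=0)[:,0] if b.any() else 0)
"
```

```text
t 36.97 pos [624.4 -18.7 212.3] rot [179.9  -0.   80.5] w 0.2 F [ 2.2 -0.4  6. ] q [-7. 29. 79.  0. 72.  2.]
[100.50386525  -0.57697073]
120 [74.82896875 76.12439648 77.90005293]
150 [75.75822562 77.08622316 78.99682644]
200 [76.87518268 78.25913205 80.12385393]
225 [77.68764506 79.21021744 80.40831124]
```

Call:
send_rows(delta_rot=[[0,0,0],[0,0,0],[0,0,0],[0,0,0],[0,0,0]], linear=[[0,-0.012,0.001],[0,-0.012,0.001],[0,-0.012,0.001],[0,-0.012,0.002],[0,-0.012,0.002]], fingers=[0,0,0,0,0])

```text
clock: 37.43
eef_pos: [600.6, -14.7, 209.4]
ee_rot: [179.9, 0.0, 80.5]
contact_force: [1.3, -1.5, 3.3]
grip_width: 0.0
finger_force: 1.5
```

Call:
send_rows(delta_rot=[[0,0,0],[0,0,0],[0,0,0],[0,0,0],[0,0,0]], linear=[[0,-0.011,0.002],[0,-0.011,0.002],[0,-0.011,0.002],[0,-0.011,0.002],[0,-0.01,0.003]], fingers=[0,0,0,0,0])

```text
clock: 37.85
eef_pos: [578.9, -11.1, 204.3]
ee_rot: [-180.0, 0.0, 80.5]
contact_force: [2.5, 0.2, 1.9]
grip_width: 0.1
finger_force: 0.7
```

Call:
send_rows(delta_rot=[[0,0,0],[0,0,0],[0,0,0],[0,0,0],[0,0,0]], linear=[[0,-0.01,0.004],[0,-0.01,0.004],[0,-0.01,0.004],[0,-0.01,0.004],[0,-0.01,0.004]], fingers=[0,0,0,0,0])

```text
clock: 38.27
eef_pos: [559.3, -7.8, 196.2]
ee_rot: [-180.0, 0.0, 80.5]
contact_force: [2.2, -0.2, 0.8]
grip_width: -0.2
finger_force: 0.6
```

Call:
send_rows(delta_rot=[[0,0,0],[0,0,0],[0,0,0],[0,0,0],[0,0,0]], linear=[[0,-0.009,0.006],[0,-0.009,0.006],[0,-0.009,0.006],[0,-0.009,0.006],[0,-0.009,0.006]], fingers=[0,0,0,0,0])

```text
clock: 38.68
eef_pos: [541.5, -4.8, 184.2]
ee_rot: [-180.0, 0.0, 80.5]
contact_force: [-0.6, 0.1, 1.6]
grip_width: -0.0
finger_force: 0.6
```

```bash
cat >> h.py <<'E'
def lid():
    st(); print(case(monitor.get_obs()['eef_pos']).round(1))
    g=grab('side');W=cloud(g); c=case(W); z=W[...,2]
    for x0 in (60,40,20,0,-20,-40,-60):
        b=(abs(c[...,0]-x0)<4)&(c[...,1]<-50)&(c[...,1]>-130)&(z>80)
        if b.sum()>20: print(x0,np.nanpercentile(z[b],[5,50,95]).round(1))
E
python3 -c "
from h import *
lid()"
```

```text
t 38.68 pos [541.5  -4.8 184.2] rot [-180.     0.    80.5] w -0.0 F [-0.6  0.1  1.6] q [-7. 25. 92.  0. 63.  3.]
[16.5 -0.6]
60 [113.8 513.2 552.8]
40 [143.7 519.1 567.1]
20 [169.1 519.6 571.7]
0 [196.1 521.  569.3]
-20 [483.8 523.7 557.3]
-40 [512.2 545.1 559.2]
-60 [499.7 560.6 571.6]
```

Call:
send_rows(delta_rot=[[0,0,0],[0,0,0],[0,0,0],[0,0,0],[0,0,0]], linear=[[0,-0.008,0.007],[0,-0.008,0.007],[0,-0.008,0.007],[0,-0.008,0.007],[0,-0.008,0.007]], fingers=[0,0,0,0,0])

```text
clock: 39.15
eef_pos: [525.8, -2.2, 170.2]
ee_rot: [-180.0, 0.0, 80.5]
contact_force: [0.6, -0.3, -0.4]
grip_width: 0.1
finger_force: 0.5
```

Call:
send_rows(delta_rot=[[0,0,0],[0,0,0],[0,0,0],[0,0,0],[0,0,0]], linear=[[0,-0.007,0.009],[0,-0.007,0.009],[0,-0.007,0.009],[0,-0.007,0.009],[0,-0.007,0.009]], fingers=[0,0,0,0,0])

```text
clock: 39.57
eef_pos: [512.0, 0.1, 152.1]
ee_rot: [-180.0, 0.0, 80.5]
contact_force: [0.6, -0.1, 0.5]
grip_width: -0.2
finger_force: 0.5
```

Call:
send_rows(delta_rot=[[0,0,0],[0,0,0],[0,0,0],[0,0,0],[0,0,0]], linear=[[0,-0.005,0.0095],[0,-0.005,0.0095],[0,-0.005,0.0095],[0,-0.005,0.0095],[0,-0.005,0.0095]], fingers=[0,0,0,0,0])

```text
clock: 39.98
eef_pos: [502.4, 1.7, 133.1]
ee_rot: [180.0, -0.0, 80.5]
contact_force: [1.5, 0.0, -0.5]
grip_width: 0.1
finger_force: 0.4
```

Call:
send_rows(delta_rot=[[0,0,0],[0,0,0],[0,0,0],[0,0,0],[0,0,0]], linear=[[0,-0.0035,0.01],[0,-0.0035,0.01],[0,-0.0035,0.01],[0,-0.0035,0.01],[0,-0.0035,0.01]], fingers=[0,0,0,0,0])

```text
clock: 40.4
eef_pos: [495.6, 2.8, 113.1]
ee_rot: [180.0, 0.0, 80.5]
contact_force: [0.2, -1.3, 0.2]
grip_width: 0.2
finger_force: 0.4
```

```bash
python3 -c "
from h import *
lid()"
```

```text
t 40.4 pos [495.6   2.8 113.1] rot [180.    0.   80.5] w 0.2 F [ 0.2 -1.3  0.2] q [ -7.  27. 103.  -0.  50.   3.]
[-30.   -0.6]
60 [91.8 95.1 97.1]
40 [ 94.6  98.2 100.4]
20 [ 99.7 427.6 470.7]
0 [104.3 435.6 492.3]
-20 [107.  437.2 498.9]
-40 [111.1 439.6 499.4]
-60 [113.8 436.1 491.4]
```

Call:
send_rows(delta_rot=[[0,0,0],[0,0,0],[0,0,0],[0,0,0],[0,0,0]], linear=[[0,-0.002,0.01],[0,-0.002,0.01],[0,-0.002,0.01],[0,0,0.01],[0,0,0.008]], fingers=[0,0,0,0,0])

```text
clock: 40.87
eef_pos: [493.0, 3.3, 93.8]
ee_rot: [-180.0, 0.0, 80.5]
contact_force: [-0.6, -0.5, 1.0]
grip_width: 0.3
finger_force: 0.4
```

Call:
send_rows(delta_rot=[[0,0,0],[0,0,0],[0,0,0],[0,0,0],[0,0,0]], linear=[[0,0,0.002],[0,0,0.002],[0,0,0.002],[0,0,0],[0,0,0]], fingers=[0,0,0,0,0])

```text
clock: 41.28
eef_pos: [493.2, 3.3, 93.1]
ee_rot: [180.0, 0.0, 80.5]
contact_force: [-9.4, -0.2, 38.9]
grip_width: -0.3
finger_force: 19.4
```

```bash
python3 -c "
from h import *
lid()"
```

```text
t 41.28 pos [493.2   3.3  93.1] rot [180.    0.   80.5] w -0.3 F [-9.4 -0.2 38.9] q [ -7.  29. 104.  -0.  47.   3.]
[-32.5  -0.6]
60 [88.2 91.5 94.3]
40 [89.  91.5 94.3]
20 [ 89.5 407.1 449.1]
0 [ 90.1 412.5 471.9]
-20 [ 89.9 416.2 479.8]
-40 [ 90.3 415.4 481. ]
-60 [ 90.4 415.9 473.4]
```

Call:
send_rows(delta_rot=[[0,0,0],[0,0,0],[0,0,0],[0,0,0],[0,0,0]], linear=[[0,0,-0.04],[0,0,-0.08],[0,0,-0.09],[0,0,-0.09],[-0.05,0.01,-0.05]], fingers=[0,0,0,0,0])

```text
clock: 41.75
eef_pos: [494.6, -15.5, 235.4]
ee_rot: [179.8, -0.0, 80.6]
contact_force: [0.9, -0.1, 0.0]
grip_width: 0.4
finger_force: 0.0
```

Call:
send_rows(delta_rot=[[0,0,0],[0,0,0],[0,0,0],[0,0,0],[0,0,0]], linear=[[-0.09,0.016,0],[-0.09,0.016,0],[-0.09,0.016,0],[-0.09,0.016,0],[-0.09,0.016,0]], fingers=[0.65,0.65,0.65,0.65,0.65])

```text
clock: 42.17
eef_pos: [495.5, -201.8, 231.8]
ee_rot: [180.0, 0.0, 80.5]
contact_force: [1.8, 0.9, -0.4]
grip_width: 55.1
finger_force: 0.0
```

Call:
send_rows(delta_rot=[[0,0,0],[0,0,0],[0,0,0],[0,0,0],[0,0,0]], linear=[[-0.09,0.016,0],[-0.09,0.016,0],[-0.09,0.016,0],[-0.09,0.016,0],[-0.09,0.016,0]], fingers=[0.65,0.65,0.65,0.65,0.65])

```text
clock: 42.58
eef_pos: [497.3, -384.7, 231.6]
ee_rot: [-180.0, -0.0, 80.5]
contact_force: [0.9, -0.2, -0.3]
grip_width: 55.5
finger_force: 0.0
```

Call:
send_rows(delta_rot=[[0,0,0.1],[0,0,0.1],[0,0,0.1],[0,0,0.1],[0,0,0.1]], linear=[[-0.05,0.015,0],[0,0,0],[0,0,0],[0,0,0],[0,0,0]], fingers=[0.65,0.65,0.65,0.65,0.65])

```text
clock: 43.0
eef_pos: [500.2, -403.7, 231.4]
ee_rot: [-180.0, -0.0, 50.2]
contact_force: [-0.2, -0.4, -0.9]
grip_width: 55.5
finger_force: 0.0
```

Call:
send_rows(delta_rot=[[0,0,0.1],[0,0,0.1],[0,0,0.1],[0,0,0.1],[0,0,0.1]], linear=[[0,0,0],[0,0,0],[0,0,0],[0,0,0],[0,0,0]], fingers=[0.65,0.65,0.65,0.65,0.65])

```text
clock: 43.42
eef_pos: [500.3, -403.4, 231.5]
ee_rot: [-180.0, 0.0, 20.2]
contact_force: [0.1, 0.1, -0.4]
grip_width: 55.9
finger_force: 0.0
```

Call:
send_rows(delta_rot=[[0,0,0.1],[0,0,0.1],[0,0,0.1],[0,0,0.1],[0,0,0.1]], linear=[[0,0,0],[0,0,0],[0,0,0],[0,0,0],[0,0,0]], fingers=[0.65,0.65,0.65,0.65,0.65])

```text
clock: 43.83
eef_pos: [500.3, -403.4, 231.5]
ee_rot: [-180.0, 0.0, -9.8]
contact_force: [0.6, -0.1, 0.5]
grip_width: 55.2
finger_force: 0.0
```

Call:
send_rows(delta_rot=[[0,0,0],[0,0,0],[0,0,0],[0,0,0],[0,0,0]], linear=[[0,0,0],[0,0,0],[0,0,0],[0,0,0],[0,0,0]], fingers=[0.65,0.65,0.65,0.65,0.65])

```text
clock: 44.25
eef_pos: [500.3, -403.5, 231.8]
ee_rot: [-180.0, 0.0, -9.4]
contact_force: [-0.2, 0.5, -0.6]
grip_width: 55.4
finger_force: 0.0
```

```bash
python3 - <<'E'
from h import *
st()
g=grab("wrist"); W=cloud(g); cv2.imwrite("pics/wr5.png",g["p"][:,:,::-1])
x,y,z=[W[...,i] for i in range(3)]
b=(abs(x-490)<140)&(abs(y+408)<120)
for n,lo,hi in [("handle/top",38,48),("all",12,55)]:
    m=(b&(z>lo)&(z<hi)).astype(np.uint8); nn,lab,s,_=cv2.connectedComponentsWithStats(m)
    for k in range(1,nn):
        if s[k,4]>300: P=W[lab==k]; print(n,s[k],P.mean(0).round(1),cv2.minAreaRect(P[:,:2].astype(np.float32)))
m=(b&(z>1)&(z<7)&(g["p"].max(-1)<70)); P=W[m]; print("mat",m.sum(),cv2.minAreaRect(P[:,:2].astype(np.float32)))
h,e=np.histogram(z[b],bins=np.arange(-4,60,2)); print([(int(a),int(q)) for a,q in zip(e,h) if q>200])
for c in ("wrist","side"):
  if c=="side": grab(c)
  for l in ("scanner","scanner_eye","mat"): print(c,l,[(np.round(r["centre"],1),round(r["score"],2)) for r in spotter.tip_of(c,l)[:2]])
grab("scene"); print("label",[(np.round(r["centre"],1),round(r["score"],2)) for r in spotter.tip_of("scene","label")[:2]])
print("label",[(np.round(r["centre"],1),round(r["score"],2)) for r in spotter.tip_of("side","label")[:2]])
E
```

```text
t 44.25 pos [ 500.3 -403.5  231.8] rot [-180.     0.    -9.4] w 55.4 F [-0.2  0.5 -0.6] q [-44.  30.  74.   0.  76.  55.]
handle/top [ 278  128   89  175 8089] [ 499.8 -409.8   43.2] ((482.0537109375, -408.3504943847656), (66.01792907714844, 144.0288543701172), 85.56639862060547)
all [ 278  125   89  188 8435] [ 499.9 -409.8   42.6] ((474.66900634765625, -407.7820739746094), (66.01803588867188, 158.89735412597656), 85.57073974609375)
mat 14654 ((474.1551208496094, -406.9464111328125), (198.76303100585938, 98.78109741210938), 6.6549072265625)
[(-4, 711), (-2, 36098), (0, 24221), (2, 12227), (4, 675), (38, 272), (40, 1309), (42, 3812), (44, 2601)]
wrist scanner [(array([ 4.88e+02, -4.08e+02, -3.00e-01]), 0.75)]
wrist scanner_eye [(array([ 5.374e+02, -4.143e+02, -3.000e-01]), 0.91)]
wrist mat [(array([ 537.8, -414.7,   -2.4]), 0.35)]
side scanner [(array([ 483.9, -406.1,    0.6]), 0.57)]
side scanner_eye [(array([ 542.4, -417.1,    1.2]), 0.83), (array([ 474.1, -408. ,    2.8]), 0.72)]
side mat [(array([ 4.703e+02, -4.071e+02,  4.000e-01]), 0.85)]
label [(array([747.3, 268.5,  -4.8]), 0.69), (array([530.4,  -3.5,  96. ]), 0.6)]
label [(array([531.5,  -1.7,  97.1]), 0.66)]
```

View pics/wr5.png

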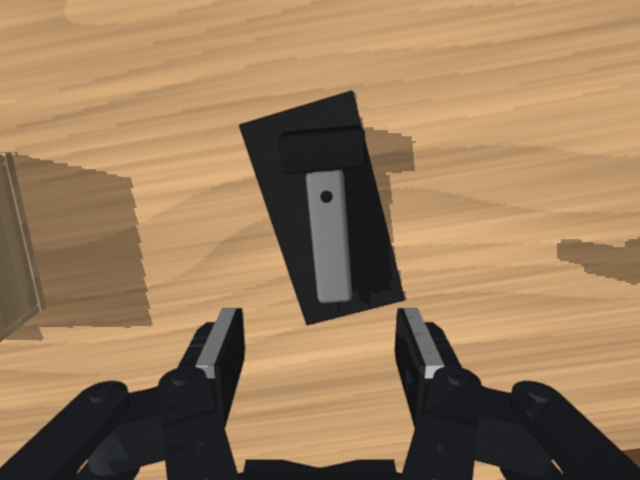

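The wrist view shows the scanner on its mat, handle at (330,235) and head at (322,150). The scanner's yaw is about -4.4° and the mat's about +6.7°. I'll align the tool and grip the handle near its balance point.

Call:
send_rows(delta_rot=[[0,0,-0.083],[0,0,0],[0,0,0],[0,0,0],[0,0,0]], linear=[[0,0,0],[0,0.016,0.06],[0,0,0.08],[0,0,0.08],[0,0,0.08]], fingers=[0.65,0.65,0.65,0.65,0.65], squeeze=60)

```text
clock: 45.22
eef_pos: [499.9, -410.0, 110.9]
ee_rot: [180.0, -0.0, -4.5]
contact_force: [1.5, -0.6, -0.3]
grip_width: 55.2
finger_force: 0.0
```

Call:
send_rows(delta_rot=[[0,0,0],[0,0,0],[0,0,0],[0,0,0],[0,0,0]], linear=[[0,0,0.08],[0,0,0.08],[0,0,0.05],[0,0,0.025],[0,0,0.01]], fingers=[0.65,0.65,0.65,0.65,0.65])

```text
clock: 45.63
eef_pos: [499.3, -409.4, 12.4]
ee_rot: [-179.9, 0.1, -4.5]
contact_force: [-0.3, 0.3, 0.8]
grip_width: 55.2
finger_force: 0.0
```

Call:
send_rows(delta_rot=[[0,0,0],[0,0,0],[0,0,0],[0,0,0],[0,0,0]], linear=[[0,0,0],[0,0,0],[0,0,0],[0,0,0],[0,0,0]], fingers=[0.65,0.65,0.3,0.2,0.1])

```text
clock: 46.05
eef_pos: [500.4, -410.4, 15.4]
ee_rot: [179.9, -0.1, -4.5]
contact_force: [-1.3, 1.5, 9.1]
grip_width: 29.1
finger_force: 60.3
```

Call:
send_rows(delta_rot=[[0,0,0],[0,0,0],[0,0,0],[0,0,0],[0,0,0]], linear=[[0,0,0],[0,0,0],[0,0,0],[0,0,-0.02],[0,0,-0.04]], fingers=[0,0,0,0,0])

```text
clock: 46.47
eef_pos: [499.1, -409.2, 37.4]
ee_rot: [-179.9, 0.1, -4.5]
contact_force: [0.3, 1.0, -2.6]
grip_width: 29.2
finger_force: 59.6
```

Call:
send_rows(delta_rot=[[0,0,0],[0,0,0],[0,0,0],[0,0,0],[0,0,0]], linear=[[0,0,-0.06],[0,0,-0.08],[0,0,-0.08],[0,0,-0.08],[0,0,-0.03]], fingers=[0,0,0,0,0])

```text
clock: 46.88
eef_pos: [501.0, -411.0, 175.3]
ee_rot: [179.8, -0.3, -4.5]
contact_force: [1.3, -0.8, -1.3]
grip_width: 28.9
finger_force: 59.8
```

```bash
python3 - <<'E'
from h import *
st()
for c in ("scene","side"):
    g=grab(c); W=cloud(g)
    for r in spotter.outline_of(c,"label")[:2]:
        P=W[r["region"]]; P=P[np.isfinite(P[:,0])]; q=P.mean(0)
        print(c,round(r["score"],2),len(P),q.round(1),case(q).round(1),cv2.minAreaRect(P[:,:2].astype(np.float32)))
    # bright low-saturation pixels on the lid
    k=case(W); z=W[...,2]; p=g["p"].astype(int)
    on=(abs(k[...,0])<74)&(abs(k[...,1])<134)&(z>86)&(z<102)
    lab=on&((p.max(-1)-p.min(-1)<25))
    n,l,s,_=cv2.connectedComponentsWithStats(cv2.morphologyEx(lab.astype(np.uint8),cv2.MORPH_CLOSE,np.ones((5,5))))
    for j in range(1,n):
        if s[j,4]>200:
            P=k[(l==j)]; print(c,"grey",s[j],np.nanpercentile(P,[2,50,98],axis=0).round(1).tolist(),cv2.minAreaRect(P[np.isfinite(P[:,0])].astype(np.float32)))
    if c=="side":
        uv=proj(g,[*world([0,0]),93]).astype(int); cr=g["p"][uv[1]-70:uv[1]+70,uv[0]-90:uv[0]+90,::-1]
        cv2.imwrite("pics/lab.png",cv2.resize(cr,None,fx=4,fy=4))
E
```

```text
t 46.88 pos [ 501.  -411.   175.3] rot [179.8  -0.3  -4.5] w 28.9 F [ 1.3 -0.8 -1.3] q [-45.  33.  78.  -0.  69.  50.]
scene 0.91 5426 [528.7  11.6  95.3] [ 1.1 13.5] ((481.60577392578125, -56.795135498046875), (398.1177062988281, 230.0822296142578), 80.58478546142578)
scene grey [319 224  33  28 490] [[-17.5, -42.4], [4.3, 1.1], [25.5, 42.1]] ((4.038906097412109, -0.3571968078613281), (46.1853141784668, 91.23389434814453), 0.9426448941230774)
side 0.93 3897 [521.  -14.4  91.5] [ -2.2 -13.4] ((550.9338989257812, 68.77978515625), (431.0256042480469, 214.25465393066406), 83.38603210449219)
side grey [296 227  27  21 343] [[-16.4, -43.3], [4.2, -1.9], [24.4, 42.4]] ((3.879880905151367, -1.0879058837890625), (46.211517333984375, 94.8763656616211), 0.4979175329208374)
```

View pics/lab.png

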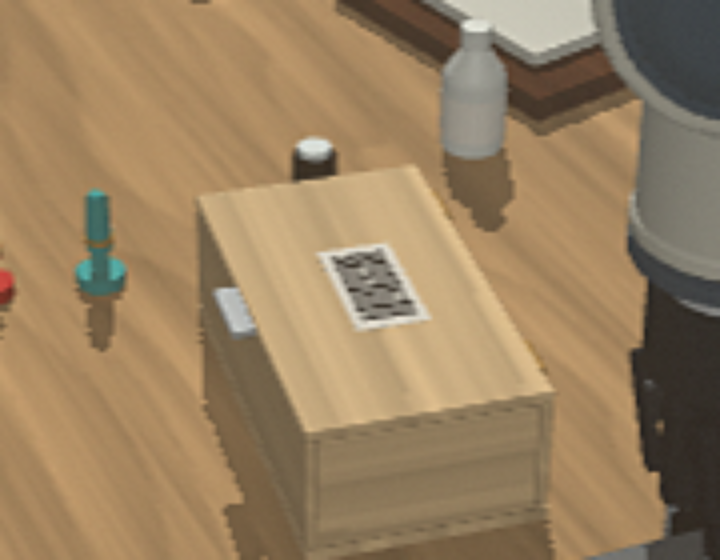

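The crop shows the lid closed with the label at about (373,285). It measures 46 x 91 mm and its centre is at case (4, -1). I'll carry the scanner there.

Call:
send_rows(delta_rot=[[0,0,0.043],[0,0,0.04],[0,0,0],[0,0,0],[0,0,0]], linear=[[0,0,0],[0,0,0],[-0.01,-0.05,0],[-0.016,-0.08,0],[-0.017,-0.09,0]], fingers=[0,0,0,0,0])

```text
clock: 47.5
eef_pos: [496.2, -319.6, 167.4]
ee_rot: [-179.9, 0.2, -9.6]
contact_force: [0.6, -0.0, -2.0]
grip_width: 28.9
finger_force: 59.8
```

Call:
send_rows(delta_rot=[[0,0,0],[0,0,0],[0,0,0],[0,0,0],[0,0,0]], linear=[[-0.018,-0.09,0],[-0.018,-0.09,0],[-0.018,-0.09,0],[-0.018,-0.09,0],[-0.018,-0.09,0]], fingers=[0,0,0,0,0])

```text
clock: 47.92
eef_pos: [490.0, -134.7, 168.1]
ee_rot: [-180.0, 0.2, -9.5]
contact_force: [0.6, 1.0, -2.8]
grip_width: 29.2
finger_force: 59.8
```

Call:
send_rows(delta_rot=[[0,0,0],[0,0,0],[0,0,0],[0,0,0],[0,0,0]], linear=[[-0.018,-0.09,0],[-0.018,-0.09,0],[-0.018,-0.09,0],[-0.009,-0.0577,0.02],[0,-0.02,0.02]], fingers=[0,0,0,0,0])

```text
clock: 48.33
eef_pos: [487.9, 7.8, 152.3]
ee_rot: [-180.0, 0.2, -9.3]
contact_force: [-0.2, -0.4, -1.5]
grip_width: 29.0
finger_force: 59.9
```

Call:
send_rows(delta_rot=[[0,0,0],[0,0,0],[0,0,0],[0,0,0],[0,0,0]], linear=[[0,0,0.02],[0,0,0],[0,0,0],[0,0,0],[0,0,0]], fingers=[0,0,0,0,0])

```text
clock: 48.75
eef_pos: [489.7, 3.6, 145.9]
ee_rot: [180.0, -0.0, -9.6]
contact_force: [-0.6, -0.8, -2.4]
grip_width: 29.1
finger_force: 59.9
```

```bash
python3 - <<'E'
from h import *
st(); t=case(monitor.get_obs()["eef_pos"]); print(t)
for c in ("scene","side"):
    g=grab(c); W=cloud(g); k=case(W); z=W[...,2]
    print(c,"eye",[(np.round(r["centre"],1),case(r["centre"]).round(1),round(r["score"],2)) for r in spotter.tip_of(c,"scanner_eye")[:2]])
    b=(abs(k[...,0]-t[0]-39)<35)&(abs(k[...,1])<50)&(z>115)&(z<200); P=W[b]; kb=k[b]
    if b.any(): print(np.percentile(kb,[1,50,99],axis=0).round(1).tolist(),np.percentile(P[:,2],[1,50,99]).round(1))
g=grab("wrist"); W=cloud(g); k=case(W); z=W[...,2]
b=(k[...,0]>t[0])&(abs(k[...,1])<60)&(z>120)&(z<190)&(g["p"].max(-1)<60); kb=k[b]
print("head top",b.sum(),np.percentile(kb,[1,50,99],axis=0).round(1).tolist(),np.percentile(z[b],[5,50,95]).round(1))
cv2.imwrite("pics/wr6.png",g["p"][:,:,::-1])
E
```

```text
t 48.75 pos [489.7   3.6 145.9] rot [180.   -0.   -9.6] w 29.1 F [-0.6 -0.8 -2.4] q [ -7.  24. 102.  -0.  54.  93.]
[-36.01853798  -0.76995555]
scene eye [(array([528.9,  -3.7, 132.4]), array([ 3.9, -1.5]), 0.66)]
[[-31.4, -33.4], [0.6, 12.8], [17.8, 34.3]] [139.7 174.2 198.5]
side eye [(array([529.8,  -6.4, 131.5]), array([ 5.2, -4.1]), 0.89)]
[[-31.4, -45.4], [-1.4, -28.3], [17.0, 23.5]] [133.5 165.6 195.7]
head top 30202 [[-34.2, -31.8], [4.9, -0.7], [17.6, 30.6]] [152.4 175.1 177.2]
```

View pics/wr6.png

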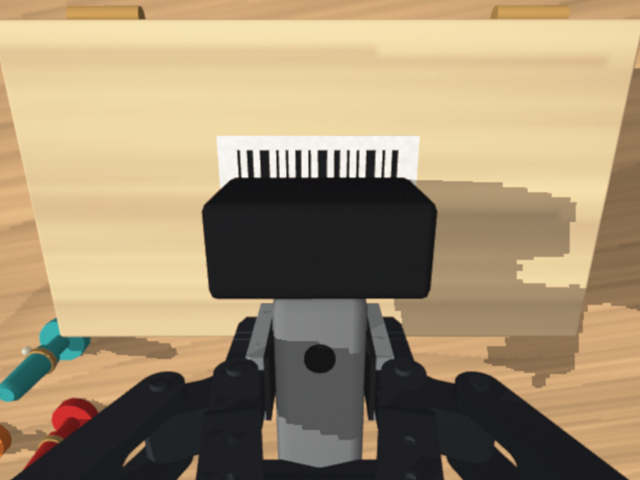

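The wrist view shows the head at (320,240) centred over the label's columns (218–420). The networks put the eye within 5 mm of the label's middle and about 38 mm above it. I'll hold there for 2.5 s, then carry it back.

Call:
send_rows(delta_rot=[[0,0,0],[0,0,0],[0,0,0],[0,0,0],[0,0,0]], linear=[[0,0,0],[0,0,0],[0,0,0],[0,0,0],[0,0,0]], fingers=[0,0,0,0,0])

```text
clock: 49.42
eef_pos: [489.5, 4.6, 145.9]
ee_rot: [180.0, 0.0, -9.5]
contact_force: [-0.2, 0.6, -2.3]
grip_width: 29.1
finger_force: 59.9
```

Call:
send_rows(delta_rot=[[0,0,0],[0,0,0],[0,0,0],[0,0,0],[0,0,0]], linear=[[0,0,0],[0,0,0],[0,0,0],[0,0,0],[0,0,0]], fingers=[0,0,0,0,0])

```text
clock: 49.83
eef_pos: [489.6, 4.6, 145.9]
ee_rot: [-180.0, 0.0, -9.5]
contact_force: [0.1, 0.4, -1.6]
grip_width: 28.6
finger_force: 59.9
```

Call:
send_rows(delta_rot=[[0,0,0],[0,0,0],[0,0,0],[0,0,0],[0,0,0]], linear=[[0,0,0],[0,0,0],[0,0,0],[0,0,0],[0,0,0]], fingers=[0,0,0,0,0])

```text
clock: 50.25
eef_pos: [489.6, 4.6, 145.9]
ee_rot: [180.0, -0.0, -9.5]
contact_force: [-0.5, 0.8, -1.9]
grip_width: 29.5
finger_force: 59.9
```

Call:
send_rows(delta_rot=[[0,0,0],[0,0,0],[0,0,0],[0,0,0],[0,0,0]], linear=[[0,0,0],[0,0,0],[0,0,0],[0,0,0],[0,0,0]], fingers=[0,0,0,0,0])

```text
clock: 50.67
eef_pos: [489.5, 4.6, 145.9]
ee_rot: [180.0, 0.0, -9.5]
contact_force: [0.7, 0.4, -2.0]
grip_width: 28.9
finger_force: 59.9
```

Call:
send_rows(delta_rot=[[0,0,0],[0,0,0],[0,0,0],[0,0,0],[0,0,0]], linear=[[0,0,0],[0,0,0],[0,0,0],[0,0,0],[0,0,0]], fingers=[0,0,0,0,0])

```text
clock: 51.08
eef_pos: [489.5, 4.6, 145.9]
ee_rot: [-180.0, 0.0, -9.5]
contact_force: [0.0, -0.5, -2.8]
grip_width: 29.4
finger_force: 59.9
```

Call:
send_rows(delta_rot=[[0,0,0],[0,0,0],[0,0,0],[0,0,0],[0,0,0]], linear=[[0,0,0],[0,0,0],[0,0,0],[0,0,0],[0,0,0]], fingers=[0,0,0,0,0])

```text
clock: 51.5
eef_pos: [489.5, 4.6, 145.9]
ee_rot: [-180.0, 0.0, -9.5]
contact_force: [-0.5, 0.2, -1.2]
grip_width: 29.1
finger_force: 59.9
```

Call:
send_rows(delta_rot=[[0,0,0],[0,0,0],[0,0,0],[0,0,0],[0,0,0]], linear=[[0,0,-0.03],[0,0,-0.03],[0.01,0.05,0],[0.014,0.08,0],[0.015,0.09,0]], fingers=[0,0,0,0,0])

```text
clock: 51.92
eef_pos: [490.5, -85.0, 170.2]
ee_rot: [-180.0, -0.0, -9.3]
contact_force: [1.2, -0.5, -3.1]
grip_width: 29.0
finger_force: 60.0
```

Call:
send_rows(delta_rot=[[0,0,0],[0,0,0],[0,0,0],[0,0,0],[0,0,0]], linear=[[0.015,0.09,0],[0.015,0.09,0],[0.015,0.09,0],[0.015,0.09,0],[0.015,0.09,0]], fingers=[0,0,0,0,0])

```text
clock: 52.33
eef_pos: [490.0, -269.1, 169.9]
ee_rot: [-180.0, 0.0, -9.5]
contact_force: [0.8, 1.2, -1.9]
grip_width: 29.2
finger_force: 60.0
```

Call:
send_rows(delta_rot=[[0,0,0],[0,0,0],[0,0,0],[0,0,0],[0,0,0]], linear=[[0.015,0.09,0],[0.015,0.09,0],[0.015,0.09,0],[0.01,0.068,0],[0,0,0]], fingers=[0,0,0,0,0])

```text
clock: 52.75
eef_pos: [489.4, -409.6, 169.6]
ee_rot: [179.9, -0.1, -9.7]
contact_force: [-1.2, 0.2, -2.7]
grip_width: 28.7
finger_force: 60.0
```

Call:
send_rows(delta_rot=[[0,0,-0.09],[0,0,-0.09],[0,0,-0.089],[0,0,0],[0,0,0]], linear=[[0,0,0],[0,0,0],[0,0,0],[0,0,0],[0,0,0]], fingers=[0,0,0,0,0])

```text
clock: 53.17
eef_pos: [489.8, -404.1, 169.8]
ee_rot: [-180.0, 0.0, 6.5]
contact_force: [0.1, -0.4, -1.7]
grip_width: 28.9
finger_force: 60.0
```

```bash
python3 -c "
from h import *
st()"
```

```text
t 53.17 pos [ 489.8 -404.1  169.8] rot [-180.     0.     6.5] w 28.9 F [ 0.1 -0.4 -1.7] q [-45.  33.  80.   0.  68.  39.]
```

Call:
send_rows(delta_rot=[[0,0,0],[0,0,0],[0,0,0],[0,0,0],[0,0,0]], linear=[[0,0,0.07],[0,0,0.08],[0,0,0.08],[0,0,0.07],[0,0,0.04]], fingers=[0,0,0,0,0])

```text
clock: 53.58
eef_pos: [488.8, -403.1, 30.8]
ee_rot: [-179.8, 0.1, 6.4]
contact_force: [-0.4, 0.5, -2.4]
grip_width: 29.0
finger_force: 60.1
```

Call:
send_rows(delta_rot=[[0,0,0],[0,0,0],[0,0,0],[0,0,0],[0,0,0]], linear=[[0,0,0.02],[0,0,0.012],[0,0,0.004],[0,0,0.004],[0,0,0]], fingers=[0,0,0,0,0])

```text
clock: 54.0
eef_pos: [490.3, -404.7, 18.8]
ee_rot: [179.9, -0.1, 6.6]
contact_force: [-0.1, 0.4, -1.9]
grip_width: 29.5
finger_force: 60.1
```

Call:
send_rows(delta_rot=[[0,0,0],[0,0,0],[0,0,0],[0,0,0],[0,0,0]], linear=[[0,0,0.003],[0,0,0.002],[0,0,0],[0,0,0],[0,0,0]], fingers=[0,0,0,0,0])

```text
clock: 54.42
eef_pos: [489.9, -404.3, 16.0]
ee_rot: [180.0, -0.0, 6.7]
contact_force: [-0.2, -0.6, -2.2]
grip_width: 29.1
finger_force: 60.1
```

Call:
send_rows(delta_rot=[[0,0,0],[0,0,0],[0,0,0],[0,0,0],[0,0,0]], linear=[[0,0,0.002],[0,0,0.001],[0,0,0],[0,0,0],[0,0,0]], fingers=[0,0,0,0,0.2])

```text
clock: 54.83
eef_pos: [489.9, -404.4, 15.4]
ee_rot: [180.0, -0.0, 6.7]
contact_force: [-3.1, 3.0, 9.7]
grip_width: 29.0
finger_force: 61.8
```

Call:
send_rows(delta_rot=[[0,0,0],[0,0,0],[0,0,0],[0,0,0],[0,0,0]], linear=[[0,0,0],[0,0,0],[0,0,0],[0,0,0],[0,0,0]], fingers=[0.4,0.5,0.65,0.65,0.65])

```text
clock: 55.25
eef_pos: [489.8, -404.3, 14.6]
ee_rot: [-180.0, 0.0, 6.7]
contact_force: [-0.2, 0.4, -1.1]
grip_width: 55.5
finger_force: 0.0
```

Call:
send_rows(delta_rot=[[0,0,0],[0,0,0],[0,0,0],[0,0,0],[0,0,0]], linear=[[0,0,-0.04],[0,0,-0.08],[0,0,-0.09],[0,0,-0.09],[0,0,-0.09]], fingers=[0.65,0.65,0.65,0.65,0.65])

```text
clock: 55.67
eef_pos: [489.6, -404.0, 172.2]
ee_rot: [-180.0, 0.0, 6.7]
contact_force: [1.1, -0.8, -0.4]
grip_width: 55.4
finger_force: 0.0
```

Call:
send_rows(delta_rot=[[0,0,0],[0,0,0],[0,0,0],[0,0,0],[0,0,0]], linear=[[0,0,-0.09],[0,0,-0.06],[0,0,0],[0,0,0],[0,0,0]], fingers=[0.65,0.65,0.65,0.65,0.65])

```text
clock: 56.08
eef_pos: [489.5, -403.9, 229.9]
ee_rot: [-180.0, 0.0, 6.7]
contact_force: [-0.7, 0.6, -0.3]
grip_width: 55.7
finger_force: 0.0
```

```bash
python3 - <<'E'
from h import *
st()
g=grab("wrist"); W=cloud(g); x,y,z=[W[...,i] for i in range(3)]
b=(abs(x-490)<140)&(abs(y+408)<120)
m=(b&(z>12)&(z<55)).astype(np.uint8); nn,lab,s,_=cv2.connectedComponentsWithStats(m)
for k in range(1,nn):
    if s[k,4]>300: P=W[lab==k]; print(s[k],cv2.minAreaRect(P[:,:2].astype(np.float32)),np.percentile(P[:,2],[5,50,95]))
m=(b&(z>1)&(z<7)&(g["p"].max(-1)<70)); print("mat",cv2.minAreaRect(W[m][:,:2].astype(np.float32)))
for l in ("scanner","scanner_eye"): print(l,[(np.round(r["centre"],1),round(r["score"],2)) for r in spotter.tip_of("wrist",l)[:2]])
s=grab("scene"); cv2.imwrite("pics/sc9.png",s["p"][:,:,::-1]); grab("side")
for c in ("scene","side"):
    for l in ("brush","loupe","bottle"): print(c,l,[(np.round(r["centre"]),round(r["score"],2)) for r in spotter.tip_of(c,l)[:2]])
W=cloud(s); k=case(W)
for x0 in (-60,-30,0,30,60):
    q=(abs(k[...,0]-x0)<5)&(abs(k[...,1])<120)&(W[...,2]>80)&(W[...,2]<110); print(x0,np.median(W[...,2][q]).round(1))
E
```

```text
t 56.08 pos [ 489.5 -403.9  229.9] rot [-180.     0.     6.7] w 55.7 F [-0.7  0.6 -0.3] q [-45.  29.  76.  -0.  75.  38.]
[ 277  129   88  186 8530] ((464.4392395019531, -407.7671813964844), (158.4715118408203, 65.8997802734375), 6.636458396911621) [38.46381156 43.13679506 45.46705359]
mat ((473.94989013671875, -406.9256286621094), (198.94747924804688, 98.6838607788086), 6.695784568786621)
scanner [(array([ 475.8, -407.1,    0.8]), 0.87)]
scanner_eye []
scene brush []
scene loupe [(array([615., 266.,   1.]), 0.72)]
scene bottle [(array([746., 267.,  -4.]), 0.63)]
side brush [(array([ 712., -320.,   -0.]), 0.56)]
side loupe [(array([618., 266.,   1.]), 0.47), (array([596., -12.,  87.]), 0.45)]
side bottle [(array([751., 270.,   1.]), 0.75)]
-60 96.2
-30 96.0
0 96.4
30 96.1
60 96.0
```

View pics/sc9.png

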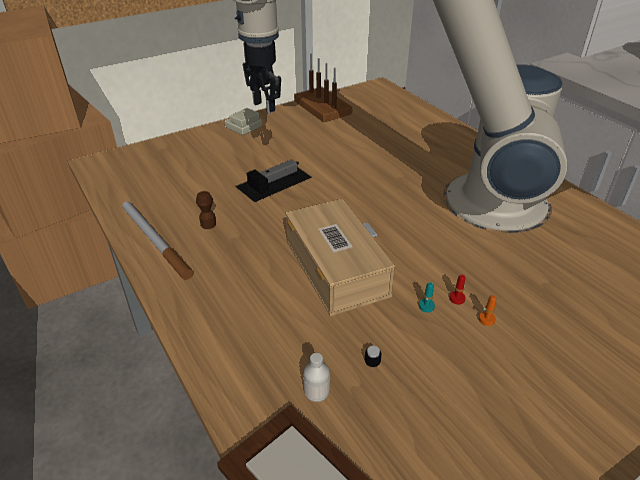

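The scene view shows the lid closed flat at (340,245), the scanner on its mat at (275,175), and the brush, bottle and loupe where they started. I'm handing the job in.

```bash
python3 -c "
from cell import arm
print(arm.finish_job())"
```

```text
the job is handed in; nothing more can be done
None
```

The job is handed in, with no verdict returned: all four posts are under the lips, the lid is shut, the label was scanned for about 2.5 s, and the scanner lies back on the middle of its mat.

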